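Thread the spacer rings onto the spring-finned arbor

TASK

Put the three cleaned spacer rings back on their upright storage arbor, the tallest first and the shortest last. Its spring fins grip the rings: push the tallest down until it has bedded the white seat disc a couple of millimetres into its collar, then each of the others until it sits snug on the ring below, never driving the seat disc to its bottom. Leave the tape roll, gauze pack and vials where they are.

Things in the scene. Friction and masses are not known exactly. Their poses are not given: they have to be found in the camera images.
- tall_ring: Tallest and widest plain aluminium spacer ring lying flat, loose, 60 mm outside diameter, 20 mm tall, straight through bore 22 mm across, 90 g. Origin: centre of the bore in the plane of its underside; z up along the bore
- middle_ring: Middle plain aluminium spacer ring lying flat, loose, 52 mm outside diameter, 13 mm tall, straight through bore 21 mm across, 60 g. Origin: centre of the bore in the plane of its underside; z up along the bore
- short_ring: Shortest and narrowest plain aluminium spacer ring lying flat, loose, 44 mm outside diameter, 8 mm tall, straight through bore 20 mm across, 40 g. Origin: centre of the bore in the plane of its underside; z up along the bore
- arbor: Fixed upright storage arbor: grey round foot 90 mm across, 8 mm high; vertical steel stem 17 mm in diameter with a tapered nose; three sprung fins along the stem; lower down a dark stop collar with a white seat disc on top, both 36 mm across. Origin: on the stem's axis at the trolley top; z up along the stem
- nose (a point): Top of the stem's tapered nose, on its axis, 86 mm above the trolley: 8 mm wide here, widening to the full 17 mm at 77 mm
- fins (a point): Point on the stem's axis, 76 mm up. From here down to the seat three sprung fins stand proud of the stem, 25 mm across when free; they start to wedge into a bore at about 83 mm. A ring pushed down meets about 4 to 12 N of drag all the way; let go too high it hangs on the fins, sinking very slowly at most. Each next ring has a smaller bore and squeezes the fins further
- stop_zone (a point): Fixed point on the stem's axis 26 mm above the trolley. The stop collar is clamped at another height each time, not reported: the top of the untouched seat disc lies anywhere from 0 to 12 mm above this point. The collar does not slip
- seat (a joint): How far the white seat disc is pushed down into the stop collar, m: 0 standing proud, 0.0045 at its bottom. Friction holds it: it yields only to about 10 N (on top of the fins' drag), with that same force all the way, and stays where it is left; the rings' weight does not move it. With the tallest ring home it must be pushed in by more than 0.0012; it must never go beyond 0.004
- tape_roll: Bystander: white roll of tape lying flat, 69 mm across, 25 mm high; origin under its centre
- gauze_pack: Bystander: flat gauze pack 86 x 59 x 13 mm; origin under its centre
- vial: Bystander: upright clear vial with dark cap, 29 mm across, 74 mm tall; left of the arbor; origin under its centre
- vial_b: Bystander: an identical vial, 29 mm across, 74 mm tall, right of the arbor; origin under its centre

How it is judged:
By the outcome, as a careful person would: the job done as asked, in the order asked, and still so for the second after the job is handed in, with the robot touching nothing.
It also fails if it takes over 72 s, if anything falls off the work surface, if the arm or the gripper's body presses on something with over 40 N, if the wrist force passes 120 N, or if a joint passes its speed limit or range.

ROBOT

A 6-joint arm with a two-finger parallel gripper is mounted at the origin on a cart in front of the work surface, level with it; the furniture and walls round the work are solid. World frame = base frame: x ahead of the robot, y to its left, z up, the work surface at z = 0. Lengths are in m, angles in rad, forces in N, time in s.
With the tool pointing down it reaches from about 0.375 to 0.9 m from the base axis. Payload 3.1 kg.
Tool frame: the origin (TCP) lies at the centre of the arm's flange, where the gripper is bolted on; the fingertips stand 182 mm ahead of it and the grasp point (between the pads) lies 164 mm ahead of it; z points along the fingers, x is the direction in which the jaws open and shut, and the axes are right-handed (so a half turn about z gives the same grasp; the last joint's range is limited). The gripper opens to 87 mm and grips with 3 to 60 N. Pads are 19 mm wide; open, the fingers measure 117 mm over their backs; the gripper's body (75 mm by 190 mm) begins 51 mm behind the grasp point.
Start: joints at [-1.308, 0.527, 1.433, -0, 1.181, -0.178], TCP at [0.267, -0.565, 0.405] pointing down, gripper open.
Joint ranges: [-3.08, 3.08], [-0.75, 2.2], [0.22, 2.44], [-1.43, 4.57], [0, 2.65], [-2.85, 2.85]. Speed limits (rad/s): [2.79, 2.79, 3.14, 3.14, 3.14, 3.14].

INTERFACE

Orientations are given as a unit quaternion [x, y, z, w].
In Python, from rig import status, eyes, robot gives the robot as it stands. The module is installed in compiled form; this text tells all that it offers.
- The arm moves only by the tool step_arm, never from a script. Its argument "steps" is a list of rows, each a list of 7 numbers: the closure, from -1 (fully open) to 1 (shut), so that 0 is half open, then the shift along the tool's x, y, z each as a share of 0.025 m, from -1 to 1, then the turn, a rotation vector about the tool's x, y, z each as a share of 8 degrees, from -1 to 1. In form: [[jaw, dx, dy, dz, rx, ry, rz], ...]. A call has exactly 10 rows; each row shifts and turns the commanded pose from where the row before left it, along the tool's axes as they then stand; what a row does not reach is not made up. A row lasts 1/10 s, in which the tool goes at most 50 mm and 8.59 degrees, less where a joint would pass 70% of its speed; a pose out of reach is approached as far as the arm can. A call with a number of a shift or a turn outside -1 to 1 is refused whole. A call with a gripper value outside its range is refused whole. The fingers move at their own pace and stop on an object; "squeeze" is the grip in N (left out, the last holds). Time passes only in rows, so rows that do not move let the fingers close, or fill a call up. It gives the time, the measured TCP pose, the force and the opening at its end, in the units of the state.
- status.get_obs(): the state, without advancing time (a new reading comes with each control period).
- eyes.camera(name): name is "side" or "top" or "wrist"; returns (picture, depth): 480x640x3 uint8, red, green, blue; 480x640 float32, m along the optical axis (not along the pixel's ray), 0 where there is no reading.
- eyes.camera_info(name): a dict with "K" (3x3 intrinsics, pixels), "R" (3x3) and "t" (3): a world point X has camera coordinates R X + t. Camera axes: x right, y down, z forward; pixel columns grow to the right and rows downward; lengths in m; the calibration is good to about 2 mm. A picture is of the moment at which its call begins: read the wrist's pose just before it. camera_info takes no time and is no camera call; for the wrist camera it gives the pose at the moment of the call.
- robot.hand_in(): hands the job in, once; it reports no verdict.
The state is a dict: "time": time; "q": joint angles; "joint_velocities": joint speeds; "joint_torque": joint torques, N m; "position": TCP position; "tool_rot": TCP orientation; "ft_force": force on the tool from outside, world axes, zero at the start; "moment": the same for the moment, N m; "grip_width": finger opening in m.
Only numpy, scipy, OpenCV 4.12 (cv2) and the standard library are available. Lean on these libraries where they do the work, as an engineer would, in place of code of your own. Each camera call takes 0.05 s, during which the arm holds its last target.

## Working session

There is one attempt and no reset: what is moved stays moved. The work goes in short steps, Python scripts to look and compute and a tool call to move; the robot and the scene stay as the last step left them, time stands still between calls to the robot, and variables do not carry over. Pictures are saved under pics/ and viewed, and the job is handed in when it is done.

Besides the shell and the picture viewer there is one more tool, called as name(argument=value, ...), one argument or row to a line, values as JSON. step_arm: Moves the arm, as the interface text tells. Its arguments: {"type":"object","properties":{"steps":{"type":"array"},"squeeze":{"type":"number"}},"required":["steps"]}

```bash
mkdir -p pics; cat > h.py <<'E'
from rig import status, eyes, robot
import numpy as np, cv2
def snap(n,tag):
    im,d=eyes.camera(n); cv2.imwrite(f'pics/{tag}.png',im[:,:,::-1]); np.savez(f'pics/{tag}.npz',d=d,im=im,**eyes.camera_info(n)); return im,d
def world(tag,u,v,d=None):
    z=np.load(f'pics/{tag}.npz'); dd=z['d'][int(v),int(u)] if d is None else d
    return z['R'].T@(dd*np.linalg.inv(z['K'])@[u,v,1]-z['t'])
def plane(tag,u,v,h):
    z=np.load(f'pics/{tag}.npz'); r=z['R'].T@np.linalg.inv(z['K'])@[u,v,1]; c=-z['R'].T@z['t']
    return c+r*(h-c[2])/r[2]
E
python3 - <<'E'
from h import *
s=status.get_obs(); print(s)
snap('top','top0'); snap('side','side0')
for n in('top','side'): i=eyes.camera_info(n); print(n,i['K'],-i['R'].T@i['t'],i['R'])
E
```

```text
{'time': 0.0, 'q': array([-1.30848981e+00,  5.28455387e-01,  1.43393141e+00,  2.23482210e-05,
        1.18140725e+00, -1.78526770e-01]), 'joint_velocities': array([-3.05036092e-04, -1.23390599e-03,  8.29849080e-05,  4.46354636e-04,
        2.98093455e-04,  1.04161274e-03]), 'joint_torque': array([-9.62282211e-04, -4.40037167e+01, -1.76593816e+01,  6.31494122e-02,
        5.83423488e-02, -1.69364635e-04]), 'position': array([ 0.26660294, -0.56489044,  0.40376858]), 'tool_rot': array([ 8.44595706e-01, -5.35403476e-01, -8.03227434e-04, -7.52640029e-04]), 'ft_force': array([-0.24097944, -0.79809547, -0.43892931]), 'moment': array([ 0.00594049, -0.03958558, -0.08673607]), 'grip_width': 0.08718586714765929}
top [[522.9473002    0.         325.37578631]
 [  0.         522.9473002  241.59498699]
 [  0.           0.           1.        ]] [0.40543671 0.10469148 0.93753271] [[ 0.02992913 -0.99919689  0.02664246]
 [-0.98537151 -0.03396789 -0.1670005 ]
 [ 0.16777136 -0.02125454 -0.98559678]]
side [[448.79283347   0.         320.3184552 ]
 [  0.         448.79283347 237.50463252]
 [  0.           0.           1.        ]] [ 1.12985553 -0.30542422  0.58814284] [[ 0.5643814   0.82550781  0.00324016]
 [ 0.49755986 -0.33703345 -0.79927632]
 [-0.6587168   0.45270886 -0.60095496]]
```

View pics/top0.png

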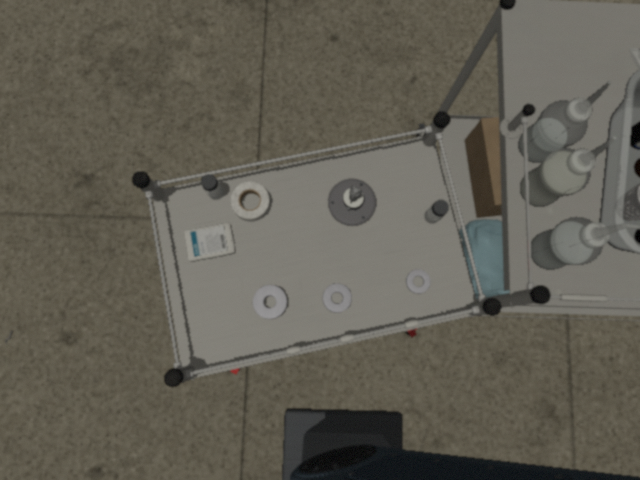

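View pics/side0.png

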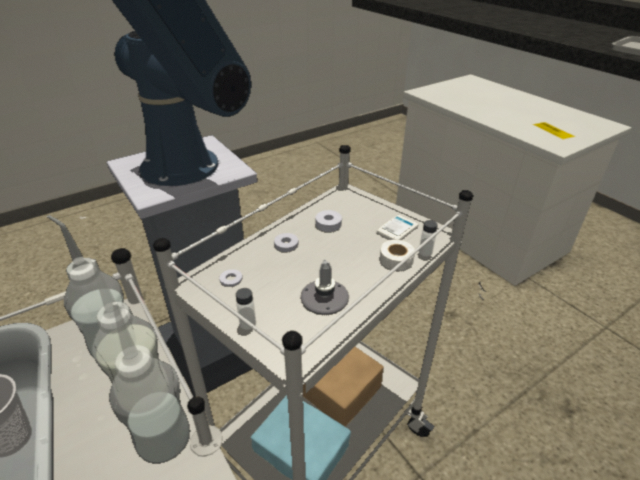

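The top view shows the tall ring near (270,301), the middle one near (337,297), the short one near (417,281), and the arbor near (352,200). The side view shows the seat around (325,288). Next I'll measure these.

```bash
python3 - <<'E'
from h import *
im=np.load('pics/top0.npz')['im'];d=np.load('pics/top0.npz')['d']
for (u,v,h,n) in [(270,301,.020,'tall'),(337,297,.013,'mid'),(417,281,.008,'short')]:
    w=26; c=im[v-w:v+w,u-w:u+w].astype(int)
    # bluish-white ring
    g=c.sum(2)/3; sat=c[:,:,2]-c[:,:,0]
    m=((sat>2*0+np.median(sat)+6)).astype(np.uint8)
    print(n,np.median(sat),sat.max(),m.sum())
    cs,_=cv2.findContours(m,cv2.RETR_EXTERNAL,cv2.CHAIN_APPROX_NONE); k=max(cs,key=cv2.contourArea)
    e=cv2.fitEllipse(k); uc,vc=e[0][0]+u-w,e[0][1]+v-w
    print(e, (uc,vc), plane('top0',uc,vc,h), 'bg z',plane('top0',uc,vc,0))
    print(world('top0',u+8,v))
for n,u,v,w in(('top0',353,200,36),('side0',325,290,50)):
    im=np.load(f'pics/{n}.npz')['im']
    cv2.imwrite(f'pics/{n}_a.png',cv2.resize(im[v-w:v+w,u-w:u+w,::-1],(600,600),interpolation=cv2.INTER_NEAREST))
im=np.load('pics/top0.npz')['im']
cv2.imwrite('pics/top0_b.png',cv2.resize(im[160:360,140:500,::-1],(800,444),interpolation=cv2.INTER_CUBIC))
for nm,p in dict(tl=(152,190),bl=(182,363),br=(478,305),tr=(436,134)).items(): print(nm,world('top0',*p))
E
```

```text
tall -9.0 0 712
((25.932268142700195, 26.540817260742188), (31.4294490814209, 32.76563262939453), 65.84099578857422) (269.9322681427002, 301.5408172607422) [0.45246635 0.17826037 0.02      ] bg z [0.45349148 0.179864   0.        ]
[0.45379984 0.16423633 0.02081526]
mid -10.0 0 510
((25.690641403198242, 26.642675399780273), (27.321035385131836, 27.464582443237305), 58.811161041259766) (336.69064140319824, 297.6426753997803) [0.4633378  0.06181252 0.013     ] bg z [0.46415195 0.0612096  0.        ]
[0.46487975 0.04722752 0.01377773]
short -10.0 0 322
((26.741565704345703, 26.1735782623291), (22.096149444580078, 22.926485061645508), 117.46686553955078) (417.7415657043457, 281.1735782623291) [ 0.49757416 -0.08271468  0.008     ] bg z [ 0.49836714 -0.08432759  0.        ]
[ 0.49830284 -0.09575295  0.00805726]
tl [0.63331187 0.38465047 0.06383737]
bl [0.3426133 0.326962  0.0008395]
br [ 0.45506491 -0.17113789  0.06906812]
tr [ 0.75332321 -0.1036081   0.06458469]
```

View pics/top0_a.png

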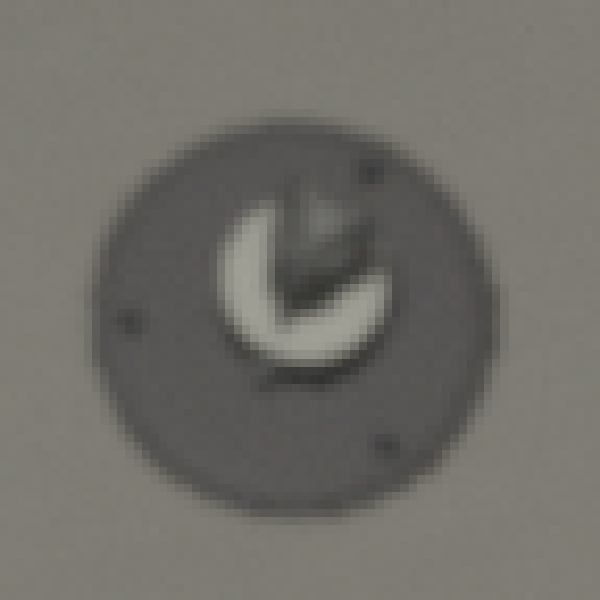

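View pics/side0_a.png

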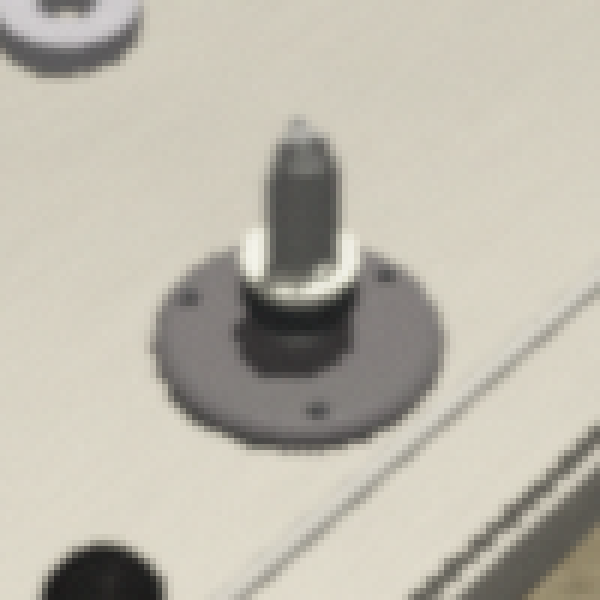

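View pics/top0_b.png

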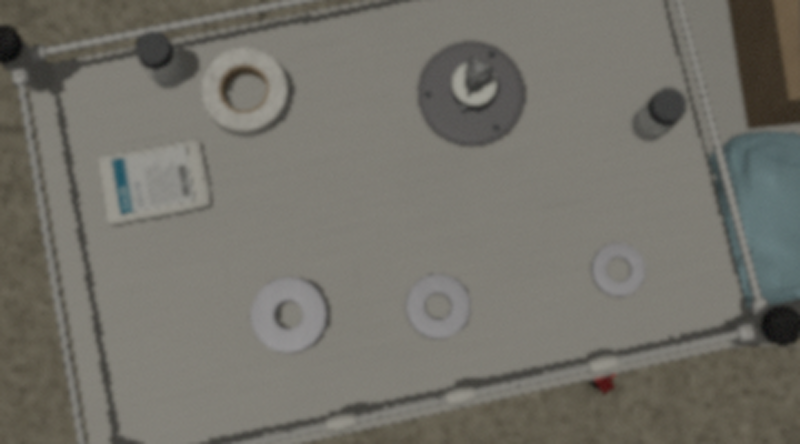

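```bash
python3 - <<'E'
from h import *
z=np.load('pics/top0.npz');d=z['d'];im=z['im'].astype(int)
vv,uu=np.mgrid[:480,:640]
P=(np.linalg.inv(z['K'])@np.stack([uu.ravel(),vv.ravel(),np.ones(uu.size)])*d.ravel()).T
P=((P-z['t'])@z['R']).reshape(480,640,3)
np.save('pics/P.npy',P)
H=P[:,:,2]
vis=np.clip((H+0.0)*255/0.3,0,255).astype(np.uint8); vis[d==0]=0
# near rail per y
for y in np.arange(-.2,.3,.05):
    m=(abs(P[:,:,1]-y)<.012)&(H>.03)&(H<.2)&(P[:,:,0]<.6)&(P[:,:,0]>.25)
    if m.any(): print(round(y,2),P[m][:,0].min().round(3),P[m][:,0].max().round(3),H[m].max().round(3),m.sum())
for nm,(u,v) in dict(br=(490,306),bl=(173,377),tr=(441,120),tl=(142,180),v=(210,184),vb=(439,209),tape=(250,188),bot1=(560,170),bot2=(578,242)).items():
    w=P[v-8:v+9,u-8:u+9].reshape(-1,3); k=w[w[:,2].argmax()]; print(nm,k.round(3))
# side view height max right of cart
m=(P[:,:,1]<-.2)&(P[:,:,0]<.8); print('maxH right',H[m].max())
# arbor foot ellipse
g=im.sum(2)/3; c=g[160:245,310:395]
m=((c<100)).astype(np.uint8); 
cs,_=cv2.findContours(m,cv2.RETR_EXTERNAL,cv2.CHAIN_APPROX_NONE);k=max(cs,key=cv2.contourArea);e=cv2.fitEllipse(cv2.convexHull(k));print(e)
uc,vc=e[0][0]+310,e[0][1]+160; print('arbor top',plane('top0',uc,vc,.008))
z2=np.load('pics/side0.npz')['im'].astype(int); g=z2.sum(2)/3;c=g[262:326,290:365]
m=(c<150).astype(np.uint8);cs,_=cv2.findContours(m,cv2.RETR_EXTERNAL,cv2.CHAIN_APPROX_NONE);k=max(cs,key=cv2.contourArea)
k=k[k[:,0,1]>38]; e=cv2.fitEllipse(k);print(e); print('arbor side',plane('side0',e[0][0]+290,e[0][1]+262,.008))
# nose apex
print('nose side crop px->',plane('side0',275+298/6,240+120/6,.086),'top',plane('top0',317+322*.12,164+215*.12,.086))
E
```

```text
-0.2 0.44 0.464 0.111 58
-0.15 0.439 0.6 0.07 189
-0.1 0.426 0.437 0.068 56
-0.05 0.413 0.427 0.073 80
-0.0 0.4 0.411 0.068 55
0.05 0.388 0.401 0.071 99
0.1 0.377 0.387 0.068 54
0.15 0.364 0.377 0.071 68
0.2 0.351 0.361 0.07 57
0.25 0.339 0.349 0.069 58
br [0.405 0.105 0.938]
bl [0.405 0.105 0.938]
tr [0.405 0.105 0.938]
tl [0.647 0.394 0.112]
v [0.647 0.284 0.078]
vb [ 0.619 -0.096  0.079]
tape [0.65  0.237 0.03 ]
bot1 [0.405 0.105 0.938]
bot2 [ 0.553 -0.296  0.188]
maxH right 0.2746174872004823
((41.778133392333984, 41.90298080444336), (47.522438049316406, 48.80075454711914), 103.94408416748047)
arbor top [0.63894751 0.03855929 0.008     ]
((34.122459411621094, 37.697635650634766), (29.228065490722656, 46.08841323852539), 90.13208770751953)
arbor side [0.65300024 0.03123812 0.008     ]
nose side crop px-> [0.63764429 0.042255   0.086     ] top [0.6405169  0.03805189 0.086     ]
```

```bash
cat >> h.py <<'E'
from scipy.spatial.transform import Rotation as Ro
def togo(target, yaw=None):
    """rows-units (of 25 mm) from present pose to target TCP"""
    s=status.get_obs(); R=Ro.from_quat(s['tool_rot']).as_matrix()
    d=R.T@(np.array(target)-s['position'])/0.025
    print('t',round(s['time'],2),'pos',s['position'].round(4),'F',s['ft_force'].round(1),'w',round(s['grip_width'],4),'yaw',np.degrees(np.arctan2(R[1,0],R[0,0])).round(2),'z',R[:,2].round(4))
    print('units to go',d.round(3)); return d
E
python3 - <<'E'
from h import *
# after yaw -77.3
y=np.radians(-77.3);tx=np.array([np.cos(y),np.sin(y)]);ty=np.array([np.sin(y),-np.cos(y)])
for t in [(.40,-.15),(.4525,.178)]:
    d=np.array(t)-[.2666,-.5649]; print(t,d@tx/.025,d@ty/.025)
togo((.4525,.178,.30))
E
```

```text
(0.4, -0.15) -15.016871944898693 -8.854019933934781
(0.4525, 0.178) -27.35420813232737 -13.78702467733031
t 0.1 pos [ 0.2666 -0.565   0.4038] F [ 0.  -1.2 -0.4] w 0.0868 yaw -64.74 z [-5.0e-04  1.9e-03 -1.0e+00]
units to go [-23.696 -19.404   4.206]
```

step_arm(
  steps=[
    [-1, 0, 0, -1, 0, 0, 0.79],
    [-1, 0, 0, -1, 0, 0, 0.79],
    [-1, -1, -0.6, 0, 0, 0, 0],
    [-1, -1, -0.6, 0, 0, 0, 0],
    [-1, -1, -0.6, 0, 0, 0, 0],
    [-1, -1, -0.6, 0, 0, 0, 0],
    [-1, -1, -0.6, 0, 0, 0, 0],
    [-1, -1, -0.6, 0, 0, 0, 0],
    [-1, -1, -0.6, 0, 0, 0, 0],
    [-1, -1, -0.6, 0, 0, 0, 0],
  ],
  squeeze=40,
)

```text
time: 1.1
position: [0.3402, -0.3425, 0.4544]
tool_rot: [0.78, -0.625, -0.0, -0.0]
ft_force: [0.7, 0.1, -1.1]
grip_width: 0.087
```

step_arm(
  steps=[
    [-1, -1, -0.6, 0, 0, 0, 0],
    [-1, -1, -0.6, 0, 0, 0, 0],
    [-1, -1, -0.6, 0, 0, 0, 0],
    [-1, -1, -0.6, 0, 0, 0, 0],
    [-1, -1, -0.5, 0, 0, 0, 0],
    [-1, -1, -0.5, 0, 0, 0, 0],
    [-1, -1, -0.4, 0, 0, 0, 0],
    [-1, -1, -0.4, 0, 0, 0, 0],
    [-1, -1, -0.4, 0, 0, 0, 0],
    [-1, -1, -0.4, 0, 0, 0, 0],
  ],
)

```text
time: 2.1
position: [0.4073, -0.0714, 0.4546]
tool_rot: [0.78, -0.625, -0.0, 0.0]
ft_force: [0.4, -0.2, -0.4]
grip_width: 0.087
```

```bash
python3 - <<'E'
from h import *
togo((.4525,.178,.30))
snap('wrist','w1'); i=eyes.camera_info('wrist'); print(i['K'][0],-i['R'].T@i['t'],i['R'])
E
```

```text
t 2.1 pos [ 0.4073 -0.0714  0.4546] F [ 0.4 -0.2 -0.4] w 0.087 yaw -77.39 z [-5.e-04  3.e-04 -1.e+00]
units to go [-9.339 -3.943  6.184]
[368.83080995   0.         318.6119352 ] [ 0.4765763  -0.0522823   0.43430574] [[ 0.21900957 -0.97571347 -0.00424613]
 [-0.94158413 -0.21248593  0.26128347]
 [-0.25584004 -0.05322549 -0.96525278]]
```

View pics/w1.png

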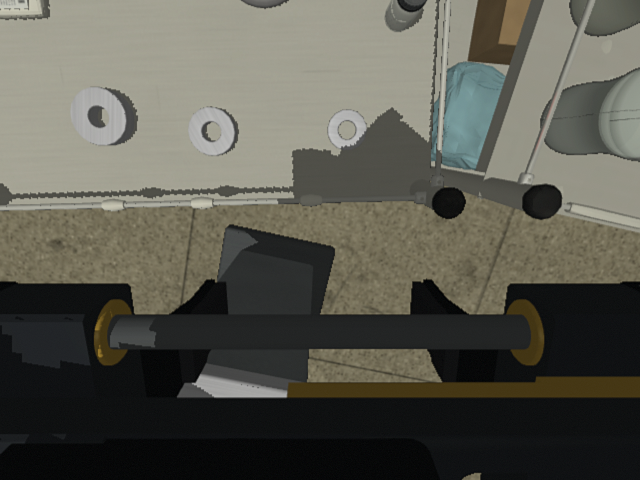

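Wrist view: tall ring at about (100,116), middle at (213,131), short at (347,130). The gripper body is wide along the jaw axis. I'll measure all three from this picture.

```bash
cat >> h.py <<'E'
def ring(tag,u,v,h,w=36,do=True):
    im=np.load(f'pics/{tag}.npz')['im'].astype(int)
    y0,x0=max(v-w,0),max(u-w,0); c=im[y0:v+w,x0:u+w]
    sat=c[:,:,2]-c[:,:,0]; m=((sat>-4)&(c.sum(2)>330)).astype(np.uint8)
    cs,hh=cv2.findContours(m,cv2.RETR_CCOMP,cv2.CHAIN_APPROX_NONE)
    cs=sorted(cs,key=cv2.contourArea)[::-1][:2]
    for k in cs:
        e=cv2.fitEllipse(cv2.convexHull(k)); p=(e[0][0]+x0,e[0][1]+y0)
        print(tag,np.round(p,1),np.round(e[1],1),plane(tag,*p,h).round(4))
E
python3 - <<'E'
from h import *
ring('w1',101,116,.02);ring('w1',213,131,.013);ring('w1',347,130,.008,28)
E
```

```text
w1 [ 98.2 115.8] [51.8 60.9] [0.454  0.1852 0.02  ]
w1 [ 98.2 116.3] [21.7 25.2] [0.4535 0.1852 0.02  ]
w1 [211.1 130.8] [44.9 49.1] [0.4649 0.0674 0.013 ]
w1 [211.2 131.2] [20.8 22.9] [0.4646 0.0672 0.013 ]
w1 [346.  128.5] [35.9 40. ] [ 0.4999 -0.0761  0.008 ]
w1 [346.5 129.6] [19.4 21.1] [ 0.4988 -0.0769  0.008 ]
```

step_arm(
  steps=[
    [-1, -1, -0.5, 0.5, 0, 0, 0],
    [-1, -1, -0.5, 0.5, 0, 0, 0],
    [-1, -1, -0.5, 0.5, 0, 0, 0],
    [-1, -1, -0.5, 0.5, 0, 0, 0],
    [-1, -1, -0.4, 0.5, 0, 0, 0],
    [-1, -1, -0.4, 0.5, 0, 0, 0],
    [-1, -1, -0.4, 0.5, 0, 0, 0],
    [-1, -1, -0.4, 0.5, 0, 0, 0],
    [-1, -0.5, -0.2, 0, 0, 0, 0],
    [-1, 0, 0, 0, 0, 0, 0],
  ],
)

```text
time: 3.15
position: [0.4539, 0.1566, 0.3547]
tool_rot: [0.781, -0.624, -0.0, 0.0]
ft_force: [-1.1, -0.6, 0.3]
grip_width: 0.087
```

```bash
python3 - <<'E'
from h import *
print(status.get_obs()['joint_velocities'].round(3))
i=eyes.camera_info('wrist')
snap('wrist','w2');togo((.4525,.178,.30))
print(abs(np.load('pics/w2.npz')['t']-i['t']).max())
E
```

```text
[-0.041 -0.023  0.014 -0.018  0.    -0.018]
t 3.2 pos [0.4539 0.1557 0.355 ] F [-0.3 -0.8  0.8] w 0.0872 yaw -77.28 z [ 2.e-04 -5.e-04 -1.e+00]
units to go [-0.882 -0.142  2.198]
0.0005542866370575536
```

View pics/w2.png

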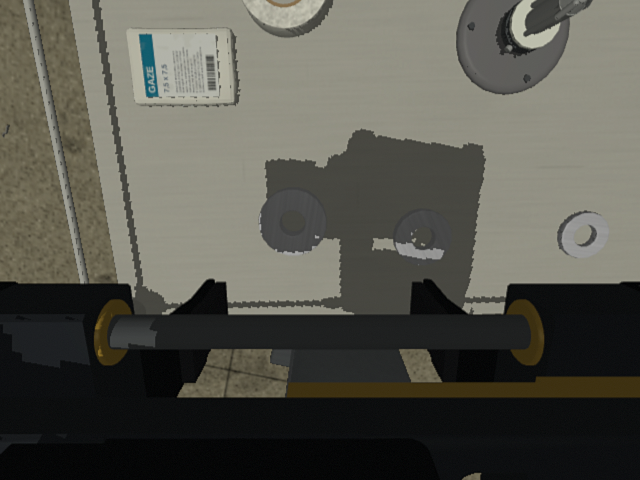

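The tall ring is at about (293,221) in shadow, the middle at (423,234), the short at (583,235), and the arbor foot at about (513,40), with the nose leaning up to the right.

```bash
python3 - <<'E'
from h import *
ring('w2',583,235,.008,30)
print(plane('w2',293,221,.02),plane('w2',423,233.5,.013))
z=np.load('pics/w2.npz');P=[]
im=z['im']
cv2.imwrite('pics/w2c.png',cv2.resize(im[180:270,240:470,::-1],(782,306),interpolation=cv2.INTER_CUBIC))
cv2.imwrite('pics/w2d.png',cv2.resize(im[0:100,450:600,::-1],(750,500),interpolation=cv2.INTER_CUBIC))
# depth-based ring centre: height mask
v,u=np.mgrid[180:270,240:470]; d=z['d'][180:270,240:470]
X=(np.linalg.inv(z['K'])@np.stack([u.ravel(),v.ravel(),np.ones(u.size)])*d.ravel()).T
X=((X-z['t'])@z['R'])
for c,h,r in (((.4525,.178),.02,.03),((.463,.062),.013,.026)):
    m=(np.hypot(X[:,0]-c[0],X[:,1]-c[1])<.05)&(X[:,2]>h-.004)&(X[:,2]<h+.006)
    q=X[m][:,:2].astype(np.float32); print(m.sum(),X[m][:,2].mean(), cv2.minEnclosingCircle(q),q.mean(0))
E
```

```text
w2 [584.7 234.8] [41.6 50.2] [ 0.4997 -0.0821  0.008 ]
w2 [584.7 235.1] [22. 26.] [ 0.4994 -0.0823  0.008 ]
[0.45648425 0.17960931 0.02      ] [0.46937311 0.06374435 0.013     ]
3094 0.020064516288873253 ((0.45486363768577576, 0.1801614910364151), 0.02991047501564026) [0.4556954 0.1802086]
2126 0.012991428598189601 ((0.46553778648376465, 0.06267325580120087), 0.025919541716575623) [0.46614167 0.06322787]
```

View pics/w2d.png

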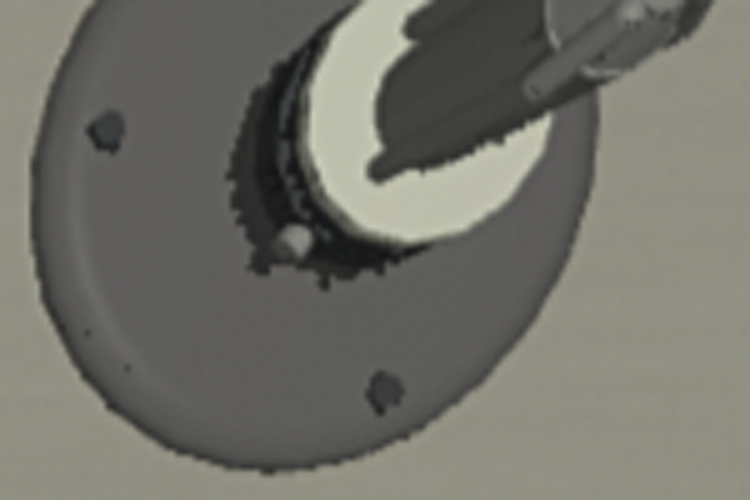

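View pics/w2c.png

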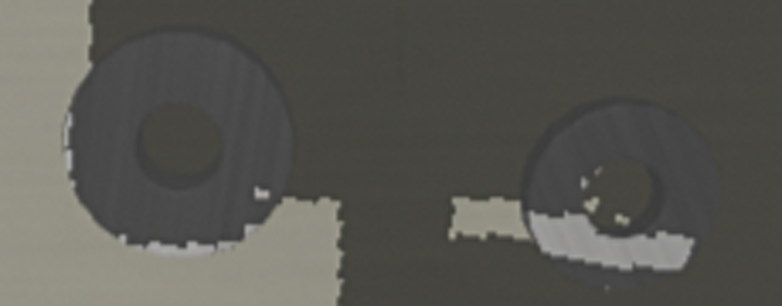

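Depth from the wrist camera reads the ring heights to 0.1 mm, so I'll take the seat height and arbor axis from it too.

```bash
cat >> h.py <<'E'
def cloud(tag):
    z=np.load(f'pics/{tag}.npz');v,u=np.mgrid[:480,:640]
    X=(np.linalg.inv(z['K'])@np.stack([u.ravel(),v.ravel(),np.ones(u.size)])*z['d'].ravel()).T
    return ((X-z['t'])@z['R']), z['im'].reshape(-1,3).astype(int)
E
python3 - <<'E'
from h import *
for tag in('w2','top0','side0'):
    X,c=cloud(tag); r=np.hypot(X[:,0]-.64,X[:,1]-.039)
    m=(r<.04)&(c.sum(1)>430)&(X[:,2]>.018)&(X[:,2]<.045)
    print(tag,'seat',m.sum(),np.median(X[m][:,2]),np.percentile(X[m][:,2],[10,90]), cv2.minEnclosingCircle(X[m][:,:2].astype(np.float32)))
    m=(r<.06)&(X[:,2]>.005)&(X[:,2]<.011); q=X[m][:,:2].astype(np.float32)
    print('foot',m.sum(),np.median(X[m][:,2]),cv2.minEnclosingCircle(q))
    m=(r<.03)&(X[:,2]>.055); q=X[m]; print('stem',len(q),q.max(0) if len(q) else 0, np.median(q,0))
    m=(r<.06)&(abs(X[:,2])<.004)
    m=(abs(X[:,0]-.55)<.03)&(abs(X[:,1]-.1)<.03);print('table z',np.median(X[m][:,2]))
E
```

```text
w2 seat 953 0.037923188596731786 [0.03688165 0.03889205] ((0.6409931778907776, 0.03895901143550873), 0.017812246456742287)
foot 5907 0.008155142655524123 ((0.6417276859283447, 0.03914822265505791), 0.04486649110913277)
stem 971 [0.6468906  0.04837891 0.08869004] [0.6360003  0.04405801 0.07420199]
table z 0.00026685698155360857
top0 seat 78 0.03824729205575408 [0.03627425 0.04052077] ((0.6403127908706665, 0.038471151143312454), 0.01570521667599678)
foot 1272 0.00820668928608792 ((0.6386773586273193, 0.0426877923309803), 0.05840514972805977)
stem 130 [0.64888182 0.04698486 0.0902968 ] [0.63799568 0.03928884 0.08046272]
table z 0.0007637321451076855
side0 seat 103 0.03756599708688871 [0.0364923  0.03924268] ((0.6421458721160889, 0.039654750376939774), 0.018018320202827454)
foot 985 0.008169310904934038 ((0.6426416039466858, 0.039134737104177475), 0.04507351294159889)
stem 188 [0.6531673  0.04650151 0.0872747 ] [0.64742069 0.03690879 0.0731235 ]
table z -0.4478931522017431
```

step_arm(
  steps=[
    [-1, -0.97, -0.21, 0.5, 0, 0, 0],
    [-1, 0, 0, 1, 0, 0, 0],
    [-1, 0, 0, 1, 0, 0, 0],
    [-1, 0, 0, 1, 0, 0, 0],
    [-1, 0, 0, 1, 0, 0, 0],
    [-1, 0, 0, 0.6, 0, 0, 0],
    [-1, 0, 0, 0.5, 0, 0, 0],
    [-1, 0, 0, 0.3, 0, 0, 0],
    [-1, 0, 0, 0, 0, 0, 0],
    [-1, 0, 0, 0, 0, 0, 0],
  ],
)

```text
time: 4.2
position: [0.4539, 0.1801, 0.2078]
tool_rot: [0.78, -0.625, 0.0, -0.0]
ft_force: [0.4, -1.0, 0.7]
grip_width: 0.0866
```

```bash
python3 - <<'E'
from h import *
togo((.4549,.180,.185))
E
```

```text
t 4.2 pos [0.4539 0.1801 0.2078] F [ 0.4 -1.   0.7] w 0.0866 yaw -77.4 z [ 1.e-03  1.e-04 -1.e+00]
units to go [ 0.014 -0.035  0.91 ]
```

step_arm(
  steps=[
    [-1, 0, -0.03, 0.4, 0, 0, 0],
    [-1, 0, 0, 0.3, 0, 0, 0],
    [-1, 0, 0, 0.2, 0, 0, 0],
    [-1, 0, 0, 0, 0, 0, 0],
    [1, 0, 0, 0, 0, 0, 0],
    [1, 0, 0, 0, 0, 0, 0],
    [1, 0, 0, 0, 0, 0, 0],
    [1, 0, 0, 0, 0, 0, 0],
    [1, 0, 0, 0, 0, 0, 0],
    [1, 0, 0, 0, 0, 0, 0],
  ],
  squeeze=50,
)

```text
time: 5.2
position: [0.4544, 0.1805, 0.1849]
tool_rot: [0.781, -0.625, 0.0, -0.0]
ft_force: [-0.4, -1.0, 1.6]
grip_width: 0.0588
```

```bash
python3 - <<'E'
from h import *
togo((.4549,.180,.185)); snap('wrist','w3')
E
```

```text
t 5.2 pos [0.4544 0.1805 0.1849] F [-0.4 -1.   1.6] w 0.0588 yaw -77.38 z [ 4.e-04  0.e+00 -1.e+00]
units to go [ 0.025 -0.015 -0.002]
```

View pics/w3.png

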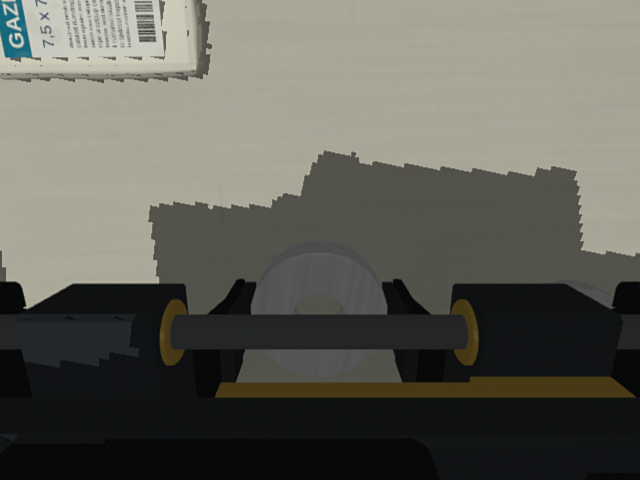

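The ring sits between the pads at (318,310), and the gripper reads 58.8 mm. Next I'll measure where its centre sits relative to the tool.

```bash
python3 - <<'E'
from h import *
X,c=cloud('w3'); m=(np.hypot(X[:,0]-.4545,X[:,1]-.18)<.045)&(X[:,2]>.016)&(X[:,2]<.024)&(c.sum(1)>150)
q=X[m]; print(m.sum(),np.median(q[:,2]),cv2.minEnclosingCircle(q[:,:2].astype(np.float32)))
# circle fit to far edge: points with radius near .03 - algebraic on convex hull
h=cv2.convexHull(q[:,:2].astype(np.float32))[:,0]; 
from scipy.optimize import least_squares
s=least_squares(lambda p:np.hypot(h[:,0]-p[0],h[:,1]-p[1])-.03,[.4545,.18],loss='soft_l1',f_scale=.0005); print(s.x)
y=np.radians(-77.38);R=np.array([[np.cos(y),np.sin(y)],[np.sin(y),-np.cos(y)]])
d=R.T@(np.array([.641,.039])-[.4544,.1805])/.025; print(d)
E
```

```text
8362 0.01979664463390042 ((0.4625285863876343, 0.18294256925582886), 0.03851144015789032)
[0.45450795 0.18140003]
[ 7.15402128 -6.04705511]
```

step_arm(
  steps=[
    [1, 0, 0, -1, 0, 0, 0],
    [1, 0, 0, -1, 0, 0, 0],
    [1, 0, 0, -1, 0, 0, 0],
    [1, 0.5, -0.4, -1, 0, 0, 0],
    [1, 1, -0.9, -0.5, 0, 0, 0],
    [1, 1, -0.9, 0, 0, 0, 0],
    [1, 1, -0.9, 0, 0, 0, 0],
    [1, 1, -0.8, 0, 0, 0, 0],
    [1, 1, -0.8, 0, 0, 0, 0],
    [1, 0.6, -0.6, 0, 0, 0, 0],
  ],
)

```text
time: 6.25
position: [0.6183, 0.0589, 0.2969]
tool_rot: [0.78, -0.626, 0.0, -0.0]
ft_force: [-0.0, 0.2, -0.8]
grip_width: 0.0588
```

step_arm(
  steps=[
    [1, 0.7, -0.5, 0, 0, 0, 0],
    [1, 0.35, -0.25, 0, 0, 0, 0],
    [1, 0, 0, 0, 0, 0, 0],
    [1, 0, 0, 0, 0, 0, 0],
    [1, 0, 0, 0, 0, 0, 0],
    [1, 0, 0, 0, 0, 0, 0],
    [1, 0, 0, 0, 0, 0, 0],
    [1, 0, 0, 0, 0, 0, 0],
    [1, 0, 0, 0, 0, 0, 0],
    [1, 0, 0, 0, 0, 0, 0],
  ],
)

```text
time: 7.25
position: [0.6409, 0.0392, 0.2973]
tool_rot: [0.781, -0.625, 0.0, -0.0]
ft_force: [0.2, -0.3, -0.6]
grip_width: 0.0589
```

```bash
python3 - <<'E'
from h import *
togo((.641,.039,.285)); snap('wrist','w4');snap('top','t4');snap('side','s4')
X,c=cloud('w4'); r=np.hypot(X[:,0]-.64,X[:,1]-.039)
m=(r<.06)&(X[:,2]>.0055)&(X[:,2]<.011); q=X[m][:,:2].astype(np.float32)
print('foot',m.sum(),cv2.minEnclosingCircle(q))
a=np.load('pics/s4.npz')['im'];b=np.load('pics/w4.npz')['im']
cv2.imwrite('pics/c4.png',np.hstack([cv2.resize(a[180:340,240:400,::-1],(400,400)),cv2.resize(b[:,:,::-1],(400,400))]))
E
```

```text
t 7.25 pos [0.6409 0.0392 0.2973] F [ 0.2 -0.3 -0.6] w 0.0589 yaw -77.38 z [ 0. -0. -1.]
units to go [ 0.007 -0.001  0.492]
foot 5361 ((0.6428024768829346, 0.04032469168305397), 0.04448414593935013)
```

View pics/c4.png

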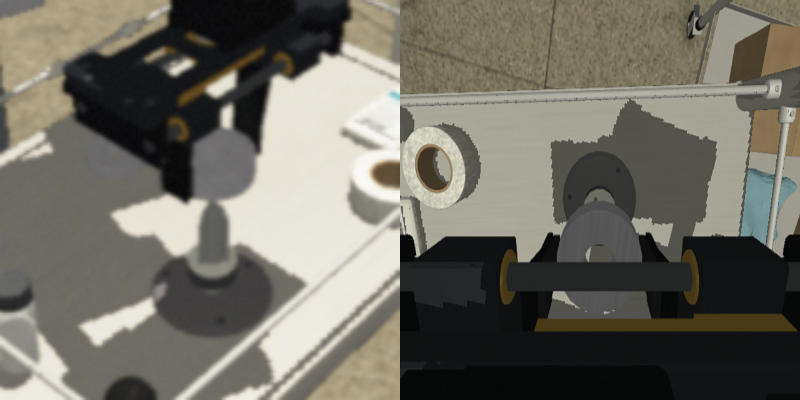

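The ring may have tilted in the grip, since the side view shows it rather face-on. I'll check the plane with depth.

```bash
cat >> h.py <<'E'
def ringplane(tag,cx,cy,z,r=.028,dz=.012):
    X,c=cloud(tag); m=(np.hypot(X[:,0]-cx,X[:,1]-cy)<r)&(abs(X[:,2]-z)<dz)&(c.max(1)-c.min(1)<25)&(c.sum(1)>230)
    q=X[m]; 
    for _ in range(6):
        A=np.c_[q[:,:2]-[cx,cy],np.ones(len(q))]; p=np.linalg.lstsq(A,q[:,2],rcond=None)[0]; e=q[:,2]-A@p; q=q[abs(e)<max(.0012,1.5*e.std())]
    print(tag,'n',len(q),'slopes deg',np.degrees(np.arctan(p[:2])).round(2),'z',p[2].round(4))
E
python3 - <<'E'
from h import *
ringplane('w3',.4544,.1805,.02)
ringplane('w4',.641,.039,.132,dz=.03)
ringplane('s4',.641,.039,.132,dz=.03)
b=np.load('pics/w4.npz')['im'];a=np.load('pics/s4.npz')['im']
cv2.imwrite('pics/c4b.png',np.hstack([cv2.resize(b[220:400,200:440,::-1],(533,400)),cv2.resize(a[200:270,290:350,::-1],(257,400))]))
E
```

```text
w3 n 6605 slopes deg [0.02 0.01] z 0.0199
w4 n 6634 slopes deg [-0.05  0.07] z 0.1322
s4 n 249 slopes deg [0.73 0.4 ] z 0.1324
```

View pics/c4b.png

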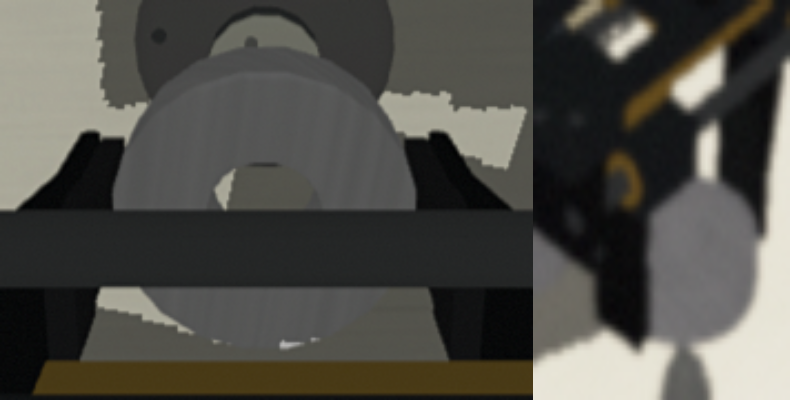

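The ring is level, with slopes under 0.1°. Now the relative offset between ring and arbor in the same picture.

```bash
cat >> h.py <<'E'
from scipy.optimize import least_squares
def circ(tag,cx,cy,zlo,zhi,r,smin=150,rr=None):
    X,c=cloud(tag); m=(np.hypot(X[:,0]-cx,X[:,1]-cy)<(rr or r*1.25))&(X[:,2]>zlo)&(X[:,2]<zhi)&(c.sum(1)>smin)
    h=cv2.convexHull(X[m][:,:2].astype(np.float32))[:,0]
    s=least_squares(lambda p:np.hypot(h[:,0]-p[0],h[:,1]-p[1])-r,[cx,cy],loss='soft_l1',f_scale=.0004)
    print(tag,m.sum(),len(h),s.x.round(4),'med z',np.median(X[m][:,2]).round(4)); return s.x
E
python3 - <<'E'
from h import *
circ('w4',.641,.039,.130,.134,.03)
circ('w4',.641,.039,.0065,.0095,.045,smin=60)
circ('w2',.641,.039,.0065,.0095,.045,smin=60)
circ('s4',.641,.039,.0055,.0105,.045,smin=60)
circ('s4',.641,.039,.129,.135,.03)
circ('side0',.641,.039,.0055,.0105,.045,smin=60)
E
```

```text
w4 8179 50 [0.6409 0.0398] med z 0.1321
w4 4774 34 [0.6407 0.0391] med z 0.0078
w2 5061 31 [0.643  0.0396] med z 0.0082
s4 935 31 [0.6417 0.0389] med z 0.0081
s4 396 19 [0.6417 0.0386] med z 0.1325
side0 948 28 [0.6423 0.0397] med z 0.0082
```

step_arm(
  steps=[
    [1, 0, 0, 0.4, 0, 0, 0],
    [1, 0, 0, 0.4, 0, 0, 0],
    [1, 0, 0, 0.2, 0, 0, 0],
    [1, 0, 0, 0.1, 0, 0, 0],
    [1, 0, 0, 0.1, 0, 0, 0],
    [1, 0, 0, 0.1, 0, 0, 0],
    [1, 0, 0, 0.1, 0, 0, 0],
    [1, 0, 0, 0.1, 0, 0, 0],
    [1, 0, 0, 0.1, 0, 0, 0],
    [1, 0, 0, 0.1, 0, 0, 0],
  ],
  squeeze=60,
)

```text
time: 8.4
position: [0.6418, 0.039, 0.2568]
tool_rot: [0.781, -0.625, 0.002, -0.001]
ft_force: [0.9, 0.1, 6.1]
grip_width: 0.0585
```

```bash
python3 - <<'E'
from h import *
togo((.641,.039,.2206)); snap('wrist','w5'); z=status.get_obs()['position'][2]
ringplane('w5',.641,.039,z-.165); print(z-.1851,status.get_obs()['moment'].round(2)); circ('w5',.641,.039,z-.167,z-.163,.03)
E
```

```text
t 8.4 pos [0.6418 0.039  0.2568] F [0.9 0.1 6.1] w 0.0585 yaw -77.37 z [ 3.9e-03 -7.0e-04 -1.0e+00]
units to go [-0.011  0.037  1.449]
w5 n 6471 slopes deg [ 0.13 -0.05] z 0.0909
0.07085269138462191 [-0.11 -0.22 -0.01]
w5 8167 43 [0.6422 0.0395] med z 0.0908
```

step_arm(
  steps=[
    [1, 0, -0.03, 0.12, 0, 0, 0],
    [1, 0, 0, 0.12, 0, 0, 0],
    [1, 0, 0, 0.12, 0, 0, 0],
    [1, 0, 0, 0.12, 0, 0, 0],
    [1, 0, 0, 0.12, 0, 0, 0],
    [1, 0, 0, 0.12, 0, 0, 0],
    [1, 0, 0, 0.12, 0, 0, 0],
    [1, 0, 0, 0.12, 0, 0, 0],
    [1, 0, 0, 0.12, 0, 0, 0],
    [1, 0, 0, 0.08, 0, 0, 0],
  ],
)

```text
time: 9.45
position: [0.6422, 0.039, 0.2267]
tool_rot: [0.781, -0.625, 0.001, -0.0]
ft_force: [-0.9, -1.5, 6.0]
grip_width: 0.0589
```

```bash
python3 - <<'E'
from h import *
togo((.641,.039,.2206)); snap('wrist','w6'); z=status.get_obs()['position'][2]
ringplane('w6',.641,.039,z-.165); togo((.641,.039,.2206))
E
```

```text
t 9.45 pos [0.6422 0.039  0.2267] F [-0.9 -1.5  6. ] w 0.0589 yaw -77.38 z [ 1.8e-03 -7.0e-04 -1.0e+00]
units to go [-0.012  0.047  0.242]
w6 n 6203 slopes deg [ 0.1  -0.04] z 0.0613
t 9.5 pos [0.6422 0.039  0.2264] F [ 0.2 -0.7  3.9] w 0.0589 yaw -77.38 z [ 1.8e-03 -7.0e-04 -1.0e+00]
units to go [-0.011  0.047  0.231]
```

step_arm(
  steps=[
    [1, 0, 0, 0.02, 0, 0, 0],
    [1, 0, 0, 0.02, 0, 0, 0],
    [1, 0, 0, 0.02, 0, 0, 0],
    [1, 0, 0, 0.02, 0, 0, 0],
    [1, 0, 0, 0.02, 0, 0, 0],
    [1, 0, 0, 0.02, 0, 0, 0],
    [1, 0, 0, 0, 0, 0, 0],
    [1, 0, 0, 0, 0, 0, 0],
    [1, 0, 0, 0, 0, 0, 0],
    [1, 0, 0, 0, 0, 0, 0],
  ],
)

```text
time: 10.5
position: [0.6422, 0.039, 0.2237]
tool_rot: [0.781, -0.625, 0.001, -0.0]
ft_force: [-0.6, -0.8, 5.7]
grip_width: 0.0587
```

step_arm(
  steps=[
    [1, 0, 0, 0.01, 0, 0, 0],
    [1, 0, 0, 0.01, 0, 0, 0],
    [1, 0, 0, 0.01, 0, 0, 0],
    [1, 0, 0, 0.01, 0, 0, 0],
    [1, 0, 0, 0, 0, 0, 0],
    [1, 0, 0, 0, 0, 0, 0],
    [1, 0, 0, 0, 0, 0, 0],
    [1, 0, 0, 0, 0, 0, 0],
    [1, 0, 0, 0, 0, 0, 0],
    [1, 0, 0, 0, 0, 0, 0],
  ],
)

```text
time: 11.5
position: [0.6422, 0.039, 0.2228]
tool_rot: [0.781, -0.625, 0.001, -0.0]
ft_force: [-0.4, -1.3, 5.1]
grip_width: 0.0587
```

step_arm(
  steps=[
    [1, 0, 0, 0.01, 0, 0, 0],
    [1, 0, 0, 0.01, 0, 0, 0],
    [1, 0, 0, 0.01, 0, 0, 0],
    [1, 0, 0, 0.01, 0, 0, 0],
    [1, 0, 0, 0, 0, 0, 0],
    [1, 0, 0, 0, 0, 0, 0],
    [1, 0, 0, 0, 0, 0, 0],
    [1, 0, 0, 0, 0, 0, 0],
    [1, 0, 0, 0, 0, 0, 0],
    [1, 0, 0, 0, 0, 0, 0],
  ],
)

```text
time: 12.5
position: [0.6422, 0.039, 0.2225]
tool_rot: [0.781, -0.625, 0.001, -0.0]
ft_force: [-0.3, -1.4, 9.3]
grip_width: 0.0586
```

step_arm(
  steps=[
    [1, 0, 0, 0.02, 0, 0, 0],
    [1, 0, 0, 0.02, 0, 0, 0],
    [1, 0, 0, 0.02, 0, 0, 0],
    [1, 0, 0, 0, 0, 0, 0],
    [1, 0, 0, 0, 0, 0, 0],
    [1, 0, 0, 0, 0, 0, 0],
    [1, 0, 0, 0, 0, 0, 0],
    [1, 0, 0, 0, 0, 0, 0],
    [1, 0, 0, 0, 0, 0, 0],
    [1, 0, 0, 0, 0, 0, 0],
  ],
)

```text
time: 13.5
position: [0.6422, 0.039, 0.222]
tool_rot: [0.781, -0.625, 0.001, -0.0]
ft_force: [-4.1, -0.6, 14.9]
grip_width: 0.0588
```

```bash
python3 - <<'E'
from h import *
togo((.641,.039,.2203)); snap('wrist','w7'); z=status.get_obs()['position'][2]
ringplane('w7',.641,.039,z-.165); togo((.641,.039,.2203))
E
```

```text
t 13.5 pos [0.6422 0.039  0.222 ] F [-4.1 -0.6 14.9] w 0.0588 yaw -77.37 z [ 2.4e-03 -8.0e-04 -1.0e+00]
units to go [-0.01   0.048  0.069]
w7 n 5922 slopes deg [ 0.02 -0.07] z 0.057
t 13.55 pos [0.6422 0.039  0.222 ] F [-3.7 -0.9 13.6] w 0.0588 yaw -77.37 z [ 2.4e-03 -8.0e-04 -1.0e+00]
units to go [-0.01   0.048  0.068]
```

step_arm(
  steps=[
    [1, 0, 0, 0.015, 0, 0, 0],
    [1, 0, 0, 0.015, 0, 0, 0],
    [1, 0, 0, 0.015, 0, 0, 0],
    [1, 0, 0, 0.015, 0, 0, 0],
    [1, 0, 0, 0, 0, 0, 0],
    [1, 0, 0, 0, 0, 0, 0],
    [1, 0, 0, 0, 0, 0, 0],
    [1, 0, 0, 0, 0, 0, 0],
    [1, 0, 0, 0, 0, 0, 0],
    [1, 0, 0, 0, 0, 0, 0],
  ],
)

```text
time: 14.55
position: [0.6422, 0.039, 0.2206]
tool_rot: [0.781, -0.625, 0.001, -0.0]
ft_force: [-2.9, -1.2, 16.4]
grip_width: 0.0585
```

```bash
python3 - <<'E'
from h import *
snap('wrist','w8'); z=status.get_obs()['position'][2]
ringplane('w8',.641,.039,z-.165); togo((.641,.039,.2203))
E
```

```text
w8 n 5809 slopes deg [ 0.01 -0.09] z 0.0556
t 14.6 pos [0.6422 0.039  0.2206] F [-2.7 -1.9 14.6] w 0.0585 yaw -77.37 z [ 2.4e-03 -8.0e-04 -1.0e+00]
units to go [-0.01   0.048  0.012]
```

step_arm(
  steps=[
    [1, 0, 0, 0.015, 0, 0, 0],
    [1, 0, 0, 0.01, 0, 0, 0],
    [1, 0, 0, 0, 0, 0, 0],
    [1, 0, 0, 0, 0, 0, 0],
    [1, 0, 0, 0, 0, 0, 0],
    [1, 0, 0, 0, 0, 0, 0],
    [1, 0, 0, 0, 0, 0, 0],
    [0.2, 0, 0, -0.08, 0, 0, 0],
    [0.2, 0, 0, 0, 0, 0, 0],
    [0.2, 0, 0, 0, 0, 0, 0],
  ],
)

```text
time: 15.6
position: [0.6423, 0.039, 0.2201]
tool_rot: [0.781, -0.625, 0.001, -0.0]
ft_force: [-0.6, -1.7, 7.9]
grip_width: 0.0588
```

```bash
python3 - <<'E'
from h import *
snap('wrist','w9'); z=status.get_obs()['position'][2]
ringplane('w9',.642,.039,.055); togo((.641,.039,.2203))
E
```

```text
w9 n 5934 slopes deg [ 0.01 -0.07] z 0.055
t 15.65 pos [0.6423 0.039  0.2201] F [-1.3 -1.6  7.7] w 0.0588 yaw -77.38 z [ 1.9e-03 -6.0e-04 -1.0e+00]
units to go [-0.011  0.05  -0.008]
```

step_arm(
  steps=[
    [-0.8, 0, 0, 0, 0, 0, 0],
    [-0.8, 0, 0, 0, 0, 0, 0],
    [-0.8, 0, 0, 0, 0, 0, 0],
    [-1, 0, 0, 0, 0, 0, 0],
    [-1, 0, 0, -1, 0, 0, 0],
    [-1, 0, 0, -1, 0, 0, 0],
    [-1, 0, 0, -1, 0, 0, 0],
    [-1, 0, 0.5, -0.5, 0, 0, 0],
    [-1, 0, 1, 0, 0, 0, 0],
    [-1, 0, 0, 0, 0, 0, 0],
  ],
)

```text
time: 16.65
position: [0.6024, 0.0312, 0.3064]
tool_rot: [0.78, -0.625, -0.002, 0.001]
ft_force: [-0.4, -0.4, 0.5]
grip_width: 0.0865
```

```bash
python3 - <<'E'
from h import *
snap('wrist','w10');snap('side','s10')
ringplane('w10',.642,.039,.055);circ('w10',.642,.039,.053,.057,.03)
s=status.get_obs()['joint_velocities'];print(s.round(2))
print('to mid');togo((.465,.0625,.185))
a=np.load('pics/s10.npz')['im'];b=np.load('pics/w10.npz')['im']
cv2.imwrite('pics/c10.png',np.hstack([cv2.resize(a[240:330,270:380,::-1],(400,400)),cv2.resize(b[:,:,::-1],(400,400))]))
E
```

```text
w10 n 2559 slopes deg [ 0.16 -0.08] z 0.0551
w10 5861 49 [0.6448 0.0395] med z 0.0551
[ 0.    0.02 -0.03 -0.   -0.01 -0.  ]
to mid
t 16.75 pos [0.605  0.0311 0.3065] F [ 0.2 -0.3 -0. ] w 0.087 yaw -77.41 z [-0.e+00  2.e-04 -1.e+00]
units to go [-2.445  5.193  4.859]
```

View pics/c10.png

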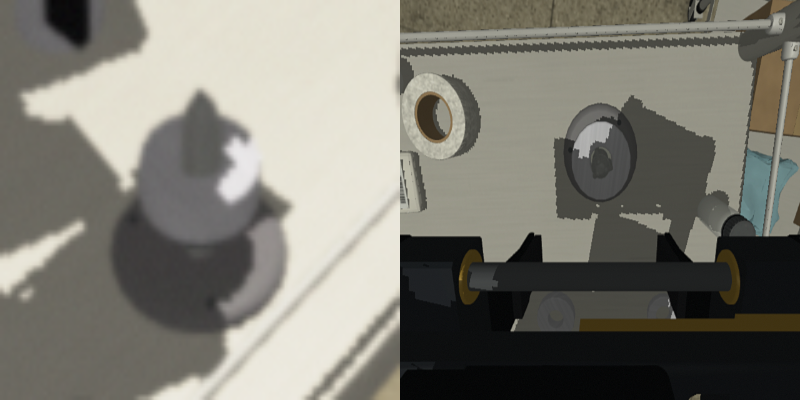

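The side view shows the tall ring level on the arbor with its top at 55.0 mm. The middle ring is next.

step_arm(
  steps=[
    [-1, -0.45, 1, 0, 0, 0, 0],
    [-1, -0.5, 1, 0.3, 0, 0, 0],
    [-1, -0.5, 1, 0.5, 0, 0, 0],
    [-1, -0.5, 1, 0.6, 0, 0, 0],
    [-1, -0.4, 0.9, 0.7, 0, 0, 0],
    [-1, -0.1, 0.29, 0.8, 0, 0, 0],
    [-1, 0, 0, 0.6, 0, 0, 0],
    [-1, 0, 0, 0.4, 0, 0, 0],
    [-1, 0, 0, 0, 0, 0, 0],
    [-1, 0, 0, 0, 0, 0, 0],
  ],
)

```text
time: 17.75
position: [0.466, 0.0625, 0.209]
tool_rot: [0.781, -0.625, 0.0, -0.0]
ft_force: [0.3, 0.1, 0.7]
grip_width: 0.0872
```

```bash
python3 - <<'E'
from h import *
snap('wrist','w11');circ('w11',.465,.0625,.011,.015,.026,smin=100)
togo((.465,.0625,.185))
E
```

```text
w11 4838 41 [0.4654 0.0632] med z 0.0131
t 17.8 pos [0.4659 0.0624 0.2093] F [-0.   0.  -0.2] w 0.0872 yaw -77.39 z [ 1.4e-03 -1.0e-04 -1.0e+00]
units to go [-0.011  0.038  0.974]
```

View pics/w11.png

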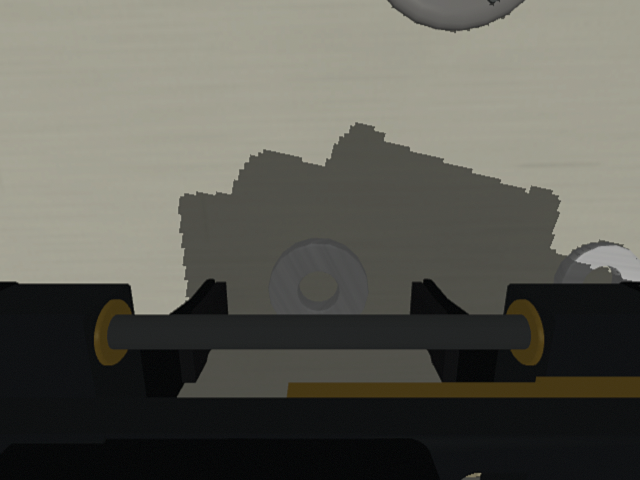

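The middle ring is centred between the open pads at (320,287).

step_arm(
  steps=[
    [-1, 0, 0.03, 0.5, 0, 0, 0],
    [-1, 0, 0, 0.3, 0, 0, 0],
    [-1, 0, 0, 0.19, 0, 0, 0],
    [-1, 0, 0, 0, 0, 0, 0],
    [1, 0, 0, 0, 0, 0, 0],
    [1, 0, 0, 0, 0, 0, 0],
    [1, 0, 0, 0, 0, 0, 0],
    [1, 0, 0, 0, 0, 0, 0],
    [1, 0, 0, 0, 0, 0, 0],
    [1, 0, 0, 0, 0, 0, 0],
  ],
  squeeze=60,
)

```text
time: 18.8
position: [0.4644, 0.0623, 0.1845]
tool_rot: [0.781, -0.625, 0.0, -0.0]
ft_force: [-1.0, 0.0, 0.5]
grip_width: 0.0501
```

```bash
python3 - <<'E'
from h import *
togo((.6422,.039,.2975));snap('wrist','w12')
circ('w12',.465,.0625,.011,.015,.026,smin=100); ringplane('w12',.465,.0625,.013,r=.025,dz=.004)
E
```

```text
t 18.8 pos [0.4644 0.0623 0.1845] F [-1.   0.   0.5] w 0.0501 yaw -77.38 z [ 2.e-04 -0.e+00 -1.e+00]
units to go [ 2.465 -6.737 -4.519]
w12 4974 41 [0.4654 0.0633] med z 0.0128
w12 n 4200 slopes deg [0.11 0.08] z 0.0128
```

step_arm(
  steps=[
    [1, 0, 0, -1, 0, 0, 0],
    [1, 0, 0, -1, 0, 0, 0],
    [1, 0.3, -0.6, -1, 0, 0, 0],
    [1, 0.4, -1, -1, 0, 0, 0],
    [1, 0.4, -1, -0.6, 0, 0, 0],
    [1, 0.4, -1, 0, 0, 0, 0],
    [1, 0.4, -1, 0, 0, 0, 0],
    [1, 0.3, -1, 0, 0, 0, 0],
    [1, 0.2, -0.7, 0, 0, 0, 0],
    [1, 0.06, -0.4, 0, 0, 0, 0],
  ],
)

```text
time: 19.85
position: [0.6425, 0.0386, 0.299]
tool_rot: [0.78, -0.625, 0.0, -0.0]
ft_force: [-0.1, -0.1, -0.6]
grip_width: 0.0499
```

step_arm(
  steps=[
    [1, 0, 0, 0, 0, 0, 0],
    [1, 0, 0, 0, 0, 0, 0],
    [1, 0, 0, 0, 0, 0, 0],
    [1, 0, 0, 0.2, 0, 0, 0],
    [1, 0, 0, 0.2, 0, 0, 0],
    [1, 0, 0, 0.1, 0, 0, 0],
    [1, 0, 0, 0, 0, 0, 0],
    [1, 0, 0, 0, 0, 0, 0],
    [1, 0, 0, 0, 0, 0, 0],
    [1, 0, 0, 0, 0, 0, 0],
  ],
)

```text
time: 20.85
position: [0.6414, 0.0389, 0.2871]
tool_rot: [0.781, -0.625, 0.0, -0.0]
ft_force: [0.5, 0.4, -1.1]
grip_width: 0.0501
```

```bash
python3 - <<'E'
from h import *
togo((.6413,.039,.2525));snap('wrist','w13');z=status.get_obs()['position'][2]
circ('w13',.6422,.039,z-.1735,z-.1695,.026,smin=100); ringplane('w13',.6422,.039,z-.1715,r=.025,dz=.004)
E
```

```text
t 20.85 pos [0.6414 0.0389 0.2871] F [ 0.5  0.4 -1.1] w 0.0501 yaw -77.38 z [ 5.e-04 -0.e+00 -1.e+00]
units to go [-0.004  0.003  1.383]
w13 4960 33 [0.6425 0.0399] med z 0.1153
w13 n 4239 slopes deg [0.16 0.15] z 0.1153
```

View pics/w13.png

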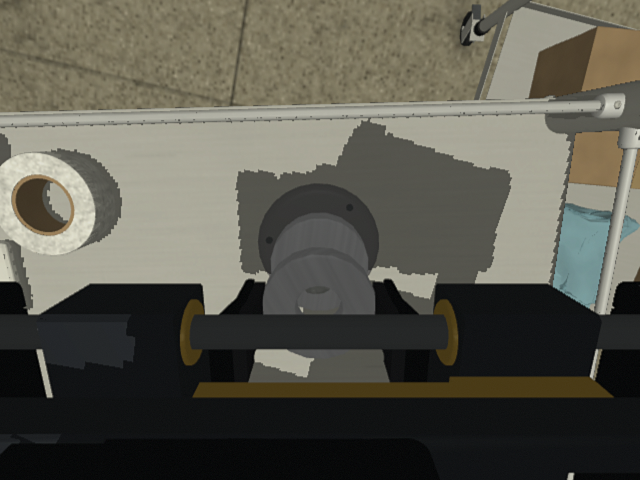

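step_arm(
  steps=[
    [1, 0, 0, 0.3, 0, 0, 0],
    [1, 0, 0, 0.2, 0, 0, 0],
    [1, 0, 0, 0.15, 0, 0, 0],
    [1, 0, 0, 0.15, 0, 0, 0],
    [1, 0, 0, 0.15, 0, 0, 0],
    [1, 0, 0, 0.15, 0, 0, 0],
    [1, 0, 0, 0.15, 0, 0, 0],
    [1, 0, 0, 0.15, 0, 0, 0],
    [1, 0, 0, 0.15, 0, 0, 0],
    [1, 0, 0, 0.1, 0, 0, 0],
  ],
)

```text
time: 21.9
position: [0.6415, 0.0391, 0.2468]
tool_rot: [0.78, -0.625, 0.0, -0.0]
ft_force: [-2.2, 0.5, 6.6]
grip_width: 0.0503
```

```bash
python3 - <<'E'
from h import *
snap('wrist','w14');togo((.6413,.039,.2398));z=status.get_obs()['position'][2]
ringplane('w14',.6422,.039,z-.1715,r=.025,dz=.004)
E
```

```text
t 21.95 pos [0.6414 0.0391 0.2464] F [-0.6  1.6  3.5] w 0.0504 yaw -77.39 z [ 1.e-03  3.e-04 -1.e+00]
units to go [0.002 0.006 0.264]
w14 n 4208 slopes deg [-0.02  0.14] z 0.0747
```

step_arm(
  steps=[
    [1, 0, 0, 0.05, 0, 0, 0],
    [1, 0, 0, 0.05, 0, 0, 0],
    [1, 0, 0, 0.05, 0, 0, 0],
    [1, 0, 0, 0.04, 0, 0, 0],
    [1, 0, 0, 0.03, 0, 0, 0],
    [1, 0, 0, 0, 0, 0, 0],
    [1, 0, 0, 0, 0, 0, 0],
    [1, 0, 0, 0, 0, 0, 0],
    [1, 0, 0, 0, 0, 0, 0],
    [1, 0, 0, 0, 0, 0, 0],
  ],
)

```text
time: 22.95
position: [0.6415, 0.0391, 0.2414]
tool_rot: [0.781, -0.625, 0.0, -0.0]
ft_force: [-1.8, 0.8, 6.4]
grip_width: 0.0504
```

step_arm(
  steps=[
    [1, 0, 0, 0.01, 0, 0, 0],
    [1, 0, 0, 0.01, 0, 0, 0],
    [1, 0, 0, 0.01, 0, 0, 0],
    [1, 0, 0, 0.01, 0, 0, 0],
    [1, 0, 0, 0, 0, 0, 0],
    [1, 0, 0, 0, 0, 0, 0],
    [1, 0, 0, 0, 0, 0, 0],
    [1, 0, 0, 0, 0, 0, 0],
    [1, 0, 0, 0, 0, 0, 0],
    [1, 0, 0, 0, 0, 0, 0],
  ],
)

```text
time: 23.95
position: [0.6415, 0.0391, 0.2405]
tool_rot: [0.781, -0.625, 0.0, -0.0]
ft_force: [-1.3, 1.6, 6.9]
grip_width: 0.0501
```

```bash
python3 - <<'E'
from h import *
snap('wrist','w15');togo((.6413,.039,.2398));z=status.get_obs()['position'][2]
ringplane('w15',.6422,.039,z-.1715,r=.025,dz=.004)
E
```

```text
t 24.0 pos [0.6415 0.0391 0.2405] F [-0.6  0.8  7. ] w 0.0501 yaw -77.39 z [ 1.3e-03  2.0e-04 -1.0e+00]
units to go [0.003 0.008 0.028]
w15 n 4169 slopes deg [0.02 0.1 ] z 0.0688
```

step_arm(
  steps=[
    [1, 0, 0, 0.01, 0, 0, 0],
    [1, 0, 0, 0.01, 0, 0, 0],
    [1, 0, 0, 0.01, 0, 0, 0],
    [1, 0, 0, 0.01, 0, 0, 0],
    [1, 0, 0, 0, 0, 0, 0],
    [1, 0, 0, 0, 0, 0, 0],
    [1, 0, 0, 0, 0, 0, 0],
    [1, 0, 0, 0, 0, 0, 0],
    [1, 0, 0, 0, 0, 0, 0],
    [1, 0, 0, 0, 0, 0, 0],
  ],
)

```text
time: 25.0
position: [0.6415, 0.0391, 0.2396]
tool_rot: [0.78, -0.625, 0.0, -0.0]
ft_force: [-1.7, 1.3, 7.5]
grip_width: 0.0502
```

step_arm(
  steps=[
    [1, 0, 0, 0.01, 0, 0, 0],
    [1, 0, 0, 0.01, 0, 0, 0],
    [1, 0, 0, 0.01, 0, 0, 0],
    [1, 0, 0, 0, 0, 0, 0],
    [1, 0, 0, 0, 0, 0, 0],
    [1, 0, 0, 0, 0, 0, 0],
    [1, 0, 0, 0, 0, 0, 0],
    [1, 0, 0, 0, 0, 0, 0],
    [1, 0, 0, 0, 0, 0, 0],
    [1, 0, 0, 0, 0, 0, 0],
  ],
)

```text
time: 26.0
position: [0.6415, 0.0391, 0.2396]
tool_rot: [0.781, -0.625, 0.001, -0.001]
ft_force: [-2.4, 0.8, 10.6]
grip_width: 0.0505
```

```bash
python3 - <<'E'
from h import *
snap('wrist','w16');togo((.6413,.039,.2398));z=status.get_obs()['position'][2]
ringplane('w16',.6422,.039,z-.1715,r=.025,dz=.004)
E
```

```text
t 26.05 pos [0.6415 0.0391 0.2396] F [-3.   1.1 11.8] w 0.05 yaw -77.38 z [ 1.5e-03  1.0e-04 -1.0e+00]
units to go [ 0.003  0.008 -0.01 ]
w16 n 4203 slopes deg [0.05 0.08] z 0.0679
```

The middle ring made contact: it stopped with force rising, its top at 67.9 mm. I'll release it, and check the rail height for the short ring's pick.

step_arm(
  steps=[
    [-1, 0, 0, -0.05, 0, 0, 0],
    [-1, 0, 0, 0, 0, 0, 0],
    [-1, 0, 0, 0, 0, 0, 0],
    [-1, 0, 0, 0, 0, 0, 0],
    [-1, 0, 0, -1, 0, 0, 0],
    [-1, 0, 0, -1, 0, 0, 0],
    [-1, 0, 0, -0.7, 0, 0, 0],
    [-1, 0, 1, 0, 0, 0, 0],
    [-1, 0.4, 1, 0, 0, 0, 0],
    [-1, 0.3, 0.6, 0, 0, 0, 0],
  ],
)

```text
time: 27.05
position: [0.58, 0.0075, 0.3058]
tool_rot: [0.781, -0.625, -0.001, 0.001]
ft_force: [0.9, -0.3, 0.1]
grip_width: 0.0868
```

```bash
python3 - <<'E'
from h import *
for t in('w1','w2','w4','w11','w13'):
    X,c=cloud(t)
    m=(X[:,0]>.40)&(X[:,0]<.6)&(X[:,1]<-.13)&(X[:,1]>-.19)&(X[:,2]>.03)&(X[:,2]<.13)
    if m.sum(): print(t,'right rail',m.sum(),np.percentile(X[m],[5,50,95],axis=0).round(3).tolist())
    m=(X[:,0]>.36)&(X[:,0]<.45)&(X[:,1]<.15)&(X[:,1]>-.12)&(X[:,2]>.03)&(X[:,2]<.13)
    if m.sum(): print(t,'near rail',m.sum(),np.percentile(X[m][:,2],[5,50,95,100]).round(4))
togo((.4961,-.0666,.21))
snap('wrist','w17'); ringplane('w17',.6422,.039,.068,r=.025,dz=.004)
E
```

```text
w1 right rail 2488 [[0.443, -0.183, 0.061], [0.462, -0.166, 0.065], [0.585, -0.141, 0.107]]
w1 near rail 1959 [0.0624 0.0648 0.0681 0.0697]
w11 near rail 432 [0.0606 0.0761 0.0849 0.0876]
w13 right rail 39 [[0.532, -0.163, 0.063], [0.535, -0.161, 0.064], [0.538, -0.159, 0.066]]
t 27.05 pos [0.58   0.0075 0.3058] F [ 0.9 -0.3  0.1] w 0.0868 yaw -77.36 z [-2.2e-03  1.0e-04 -1.0e+00]
units to go [2.158 3.913 3.84 ]
w17 n 4327 slopes deg [-0.28 -0.07] z 0.0676
```

View pics/w17.png

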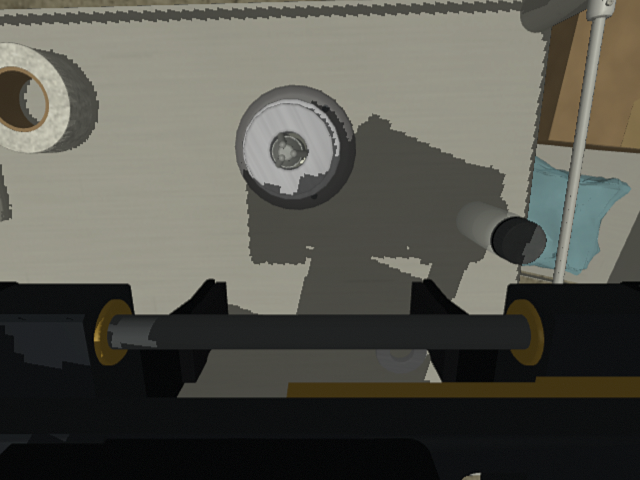

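The right rail tops out at about 65–66 mm, so the gripper body at 72 mm clears it. I'll go to 16 mm inboard of the short ring, so the outer finger sweeps it inward as the jaws close.

step_arm(
  steps=[
    [-1, 0.5, 1, 0, 0, 0, 0],
    [-1, 0.5, 1, 0.3, 0, 0, 0],
    [-1, 0.5, 1, 0.5, 0, 0, 0],
    [-1, 0.5, 0.7, 0.6, 0, 0, 0],
    [-1, 0.15, 0.21, 0.8, 0, 0, 0],
    [-1, 0, 0, 0.8, 0, 0, 0],
    [-1, 0, 0, 0.6, 0, 0, 0],
    [-1, 0, 0, 0.24, 0, 0, 0],
    [-1, 0, 0, 0, 0, 0, 0],
    [-1, 0, 0, 0, 0, 0, 0],
  ],
)

```text
time: 28.1
position: [0.4985, -0.0661, 0.2104]
tool_rot: [0.781, -0.625, 0.0, -0.0]
ft_force: [-0.4, -0.0, -1.0]
grip_width: 0.0871
```

```bash
python3 - <<'E'
from h import *
togo((.4961,-.0666,.185));snap('wrist','w18');circ('w18',.4996,-.0822,.006,.010,.022,smin=100)
E
```

```text
t 28.1 pos [ 0.4985 -0.0661  0.2104] F [-0.4 -0.  -1. ] w 0.0871 yaw -77.37 z [ 8.e-04 -3.e-04 -1.e+00]
units to go [-0.003  0.099  1.016]
w18 3324 34 [ 0.5001 -0.0817] med z 0.008
```

View pics/w18.png

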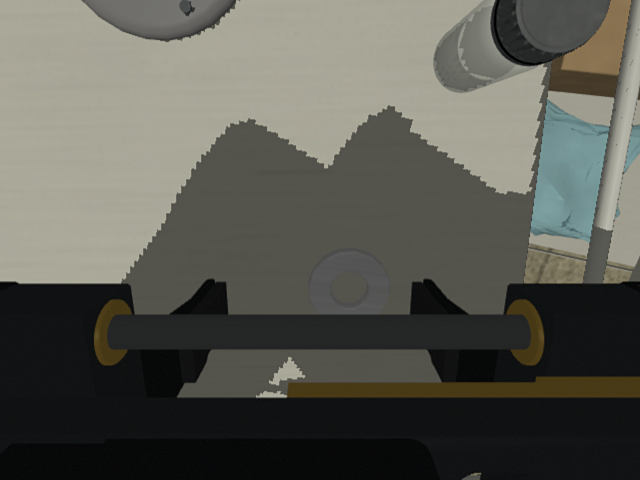

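The short ring is at (349,288), inside the open jaws and right of centre as planned.

step_arm(
  steps=[
    [-1, 0, 0.08, 0.5, 0, 0, 0],
    [-1, 0, 0, 0.3, 0, 0, 0],
    [-1, 0, 0, 0.22, 0, 0, 0],
    [-1, 0, 0, 0, 0, 0, 0],
    [1, 0, 0, 0, 0, 0, 0],
    [1, 0, 0, 0, 0, 0, 0],
    [1, 0, 0, 0, 0, 0, 0],
    [1, 0, 0, 0, 0, 0, 0],
    [1, 0, 0, 0, 0, 0, 0],
    [1, 0, 0, 0, 0, 0, 0],
  ],
  squeeze=30,
)

```text
time: 29.15
position: [0.4962, -0.0667, 0.1848]
tool_rot: [0.781, -0.625, 0.0, -0.0]
ft_force: [0.1, -0.1, 0.9]
grip_width: 0.0467
```

```bash
python3 - <<'E'
from h import *
togo((.6422,.039,.3));snap('wrist','w19');circ('w19',.4961,-.066,.006,.010,.022,smin=100);ringplane('w19',.4961,-.066,.008,r=.021,dz=.003)
E
```

```text
t 29.15 pos [ 0.4962 -0.0667  0.1848] F [ 0.1 -0.1  0.9] w 0.0467 yaw -77.38 z [ 5.e-04 -2.e-04 -1.e+00]
units to go [-2.847 -6.625 -4.608]
w19 3219 31 [ 0.4977 -0.0672] med z 0.0077
w19 n 2459 slopes deg [0.22 0.01] z 0.0077
```

View pics/w19.png

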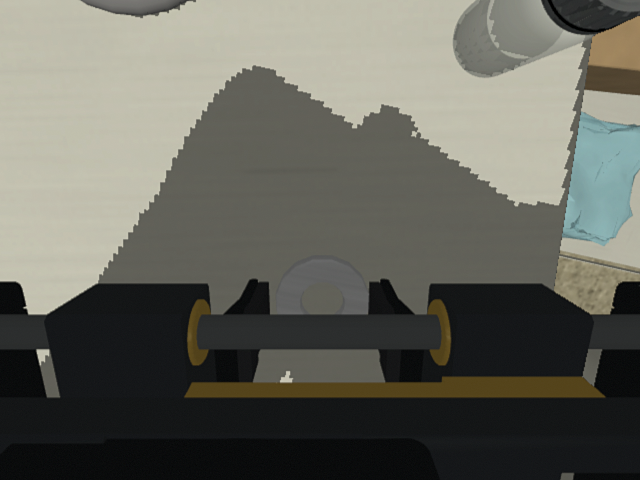

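The ring is swept almost to centre, but the jaws haven't finished closing (46.7 mm). I'll let them close fully, then measure the held ring's offset.

step_arm(
  steps=[
    [1, 0, 0, 0, 0, 0, 0],
    [1, 0, 0, 0, 0, 0, 0],
    [1, 0, 0, 0, 0, 0, 0],
    [1, 0, 0, 0, 0, 0, 0],
    [1, 0, 0, 0, 0, 0, 0],
    [1, 0, 0, -0.4, 0, 0, 0],
    [1, 0, 0, -0.6, 0, 0, 0],
    [1, 0, 0, 0, 0, 0, 0],
    [1, 0, 0, 0, 0, 0, 0],
    [1, 0, 0, 0, 0, 0, 0],
  ],
  squeeze=60,
)

```text
time: 30.2
position: [0.4958, -0.0665, 0.2093]
tool_rot: [0.781, -0.625, -0.0, 0.0]
ft_force: [-0.2, 0.6, -0.1]
grip_width: 0.0411
```

```bash
python3 - <<'E'
from h import *
togo((.6422,.039,.3));snap('wrist','w20');z=status.get_obs()['position'][2];circ('w20',.4961,-.066,z-.179,z-.175,.022,smin=100);ringplane('w20',.4961,-.066,z-.177,r=.021,dz=.003);print(z-.1848)
E
```

```text
t 30.2 pos [ 0.4958 -0.0665  0.2093] F [-0.2  0.6 -0.1] w 0.0411 yaw -77.38 z [-8.e-04  4.e-04 -1.e+00]
units to go [-2.839 -6.633 -3.63 ]
w20 3234 29 [ 0.4969 -0.0652] med z 0.0322
w20 n 2579 slopes deg [0.32 0.08] z 0.0322
0.024416205986661055
```

step_arm(
  steps=[
    [1, 0, 0, -1, 0, 0, 0],
    [1, -0.1, -0.4, -1, 0, 0, 0],
    [1, -0.4, -0.8, -1, 0, 0, 0],
    [1, -0.4, -1, -0.5, 0, 0, 0],
    [1, -0.4, -1, 0, 0, 0, 0],
    [1, -0.5, -1, 0, 0, 0, 0],
    [1, -0.5, -1, 0, 0, 0, 0],
    [1, -0.4, -0.9, 0, 0, 0, 0],
    [1, -0.15, -0.49, 0, 0, 0, 0],
    [1, 0, 0, 0, 0, 0, 0],
  ],
)

```text
time: 31.25
position: [0.6423, 0.0399, 0.2962]
tool_rot: [0.781, -0.624, 0.0, -0.0]
ft_force: [-0.2, -1.0, -0.5]
grip_width: 0.0413
```

step_arm(
  steps=[
    [1, 0, 0, 0, 0, 0, 0],
    [1, 0, 0, 0, 0, 0, 0],
    [1, 0, 0, 0.2, 0, 0, 0],
    [1, 0, 0, 0.1, 0, 0, 0],
    [1, 0, 0, 0, 0, 0, 0],
    [1, 0, 0, 0, 0, 0, 0],
    [1, 0, 0, 0, 0, 0, 0],
    [1, 0, 0, 0, 0, 0, 0],
    [1, 0, 0, 0, 0, 0, 0],
    [1, 0, 0, 0, 0, 0, 0],
  ],
)

```text
time: 32.25
position: [0.6413, 0.039, 0.2897]
tool_rot: [0.781, -0.625, 0.0, -0.0]
ft_force: [-0.2, 1.0, -1.0]
grip_width: 0.0412
```

```bash
python3 - <<'E'
from h import *
togo((.6413,.039,.2530));snap('wrist','w21');z=status.get_obs()['position'][2];circ('w21',.6422,.039,z-.179,z-.175,.022,smin=100);ringplane('w21',.6422,.039,z-.177,r=.021,dz=.003)
circ('w21',.6422,.039,.066,.070,.026,smin=100)
E
```

```text
t 32.25 pos [0.6413 0.039  0.2897] F [-0.2  1.  -1. ] w 0.0412 yaw -77.38 z [ 1.e-04 -0.e+00 -1.e+00]
units to go [-2.000e-03 -1.000e-03  1.468e+00]
w21 3214 32 [0.6426 0.0399] med z 0.1126
w21 n 2626 slopes deg [0.37 0.22] z 0.1126
w21 3043 33 [0.6426 0.04  ] med z 0.068
```

View pics/w21.png

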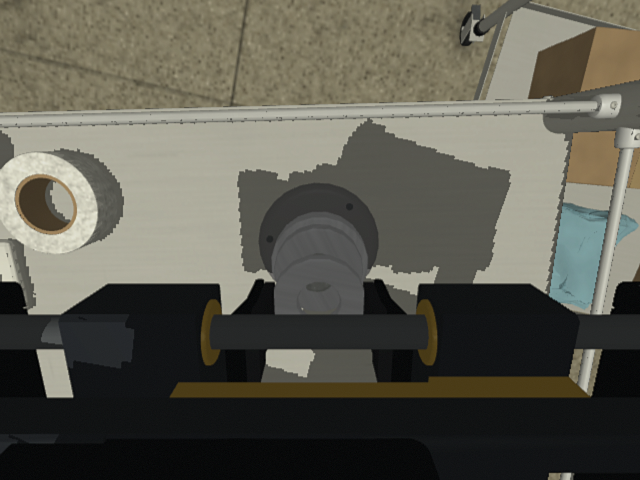

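The short ring is coaxial with the stack to within 0.1 mm. Lowering it now.

step_arm(
  steps=[
    [1, 0, 0, 0.3, 0, 0, 0],
    [1, 0, 0, 0.2, 0, 0, 0],
    [1, 0, 0, 0.1, 0, 0, 0],
    [1, 0, 0, 0.1, 0, 0, 0],
    [1, 0, 0, 0.1, 0, 0, 0],
    [1, 0, 0, 0.1, 0, 0, 0],
    [1, 0, 0, 0.1, 0, 0, 0],
    [1, 0, 0, 0.1, 0, 0, 0],
    [1, 0, 0, 0.1, 0, 0, 0],
    [1, 0, 0, 0.05, 0, 0, 0],
  ],
)

```text
time: 33.3
position: [0.6413, 0.039, 0.2586]
tool_rot: [0.78, -0.625, -0.0, -0.0]
ft_force: [-0.8, 0.7, 4.6]
grip_width: 0.0413
```

```bash
python3 - <<'E'
from h import *
snap('wrist','w22');togo((.6413,.039,.2530));z=status.get_obs()['position'][2];ringplane('w22',.6422,.039,z-.177,r=.021,dz=.003)
E
```

```text
t 33.35 pos [0.6413 0.039  0.2585] F [-0.5  0.5  1.3] w 0.0411 yaw -77.38 z [ 1.e-04  2.e-04 -1.e+00]
units to go [ 0.    -0.001  0.222]
w22 n 2622 slopes deg [0.41 0.2 ] z 0.0815
```

step_arm(
  steps=[
    [1, 0, 0, 0.05, 0, 0, 0],
    [1, 0, 0, 0.05, 0, 0, 0],
    [1, 0, 0, 0.04, 0, 0, 0],
    [1, 0, 0, 0.03, 0, 0, 0],
    [1, 0, 0, 0.01, 0, 0, 0],
    [1, 0, 0, 0, 0, 0, 0],
    [1, 0, 0, 0, 0, 0, 0],
    [1, 0, 0, 0, 0, 0, 0],
    [1, 0, 0, 0, 0, 0, 0],
    [1, 0, 0, 0, 0, 0, 0],
  ],
)

```text
time: 34.35
position: [0.6414, 0.0391, 0.2552]
tool_rot: [0.781, -0.625, 0.0, -0.0]
ft_force: [-2.0, 1.0, 7.3]
grip_width: 0.041
```

step_arm(
  steps=[
    [1, 0, 0, 0.01, 0, 0, 0],
    [1, 0, 0, 0.01, 0, 0, 0],
    [1, 0, 0, 0.01, 0, 0, 0],
    [1, 0, 0, 0.01, 0, 0, 0],
    [1, 0, 0, 0, 0, 0, 0],
    [1, 0, 0, 0, 0, 0, 0],
    [1, 0, 0, 0, 0, 0, 0],
    [1, 0, 0, 0, 0, 0, 0],
    [1, 0, 0, 0, 0, 0, 0],
    [1, 0, 0, 0, 0, 0, 0],
  ],
)

```text
time: 35.35
position: [0.6414, 0.0391, 0.2543]
tool_rot: [0.781, -0.625, 0.0, -0.0]
ft_force: [-1.6, 0.7, 6.8]
grip_width: 0.0411
```

```bash
python3 - <<'E'
from h import *
snap('wrist','w23');togo((.6413,.039,.2530));z=status.get_obs()['position'][2];ringplane('w23',.6422,.039,z-.177,r=.021,dz=.003)
E
```

```text
t 35.4 pos [0.6414 0.0391 0.2543] F [-2.6  1.   7.9] w 0.0416 yaw -77.39 z [ 1.3e-03  1.0e-04 -1.0e+00]
units to go [0.002 0.006 0.051]
w23 n 2561 slopes deg [0.1  0.32] z 0.0773
```

step_arm(
  steps=[
    [1, 0, 0, 0.01, 0, 0, 0],
    [1, 0, 0, 0.01, 0, 0, 0],
    [1, 0, 0, 0.01, 0, 0, 0],
    [1, 0, 0, 0.01, 0, 0, 0],
    [1, 0, 0, 0, 0, 0, 0],
    [1, 0, 0, 0, 0, 0, 0],
    [1, 0, 0, 0, 0, 0, 0],
    [1, 0, 0, 0, 0, 0, 0],
    [1, 0, 0, 0, 0, 0, 0],
    [1, 0, 0, 0, 0, 0, 0],
  ],
)

```text
time: 36.4
position: [0.6414, 0.0391, 0.2533]
tool_rot: [0.78, -0.625, 0.0, -0.0]
ft_force: [-2.1, 0.8, 6.5]
grip_width: 0.0412
```

step_arm(
  steps=[
    [1, 0, 0, 0.01, 0, 0, 0],
    [1, 0, 0, 0.01, 0, 0, 0],
    [1, 0, 0, 0.01, 0, 0, 0],
    [1, 0, 0, 0, 0, 0, 0],
    [1, 0, 0, 0, 0, 0, 0],
    [1, 0, 0, 0, 0, 0, 0],
    [1, 0, 0, 0, 0, 0, 0],
    [1, 0, 0, 0, 0, 0, 0],
    [1, 0, 0, 0, 0, 0, 0],
    [1, 0, 0, 0, 0, 0, 0],
  ],
)

```text
time: 37.4
position: [0.6414, 0.0391, 0.2528]
tool_rot: [0.781, -0.625, 0.001, -0.0]
ft_force: [-2.2, 1.0, 8.4]
grip_width: 0.0415
```

```bash
python3 - <<'E'
from h import *
snap('wrist','w24');togo((.6413,.039,.2530));z=status.get_obs()['position'][2];ringplane('w24',.6422,.039,z-.177,r=.021,dz=.003)
E
```

```text
t 37.45 pos [0.6414 0.0391 0.2528] F [-2.5  0.9  8.5] w 0.041 yaw -77.38 z [ 0.0014  0.     -1.    ]
units to go [ 0.002  0.006 -0.008]
w24 n 2564 slopes deg [0.06 0.06] z 0.0759
```

step_arm(
  steps=[
    [1, 0, 0, 0.01, 0, 0, 0],
    [1, 0, 0, 0.01, 0, 0, 0],
    [1, 0, 0, 0, 0, 0, 0],
    [1, 0, 0, 0, 0, 0, 0],
    [1, 0, 0, 0, 0, 0, 0],
    [1, 0, 0, 0, 0, 0, 0],
    [1, 0, 0, 0, 0, 0, 0],
    [1, 0, 0, 0, 0, 0, 0],
    [1, 0, 0, 0, 0, 0, 0],
    [1, 0, 0, 0, 0, 0, 0],
  ],
)

```text
time: 38.45
position: [0.6414, 0.0391, 0.2528]
tool_rot: [0.781, -0.625, 0.001, -0.0]
ft_force: [-3.3, 0.4, 10.3]
grip_width: 0.0415
```

The position holds while the force rises, so the ring is seated. Releasing and backing off.

step_arm(
  steps=[
    [-1, 0, 0, -0.05, 0, 0, 0],
    [-1, 0, 0, 0, 0, 0, 0],
    [-1, 0, 0, 0, 0, 0, 0],
    [-1, 0, 0, 0, 0, 0, 0],
    [-1, 0, 0, -1, 0, 0, 0],
    [-1, 0, 0, -1, 0, 0, 0],
    [-1, 0, 1, -0.6, 0, 0, 0],
    [-1, 0, 1, 0, 0, 0, 0],
    [-1, 0, 0.6, 0, 0, 0, 0],
    [-1, 0, 0, 0, 0, 0, 0],
  ],
)

```text
time: 39.45
position: [0.576, 0.0246, 0.3166]
tool_rot: [0.78, -0.625, -0.001, 0.001]
ft_force: [-0.3, 0.3, -1.0]
grip_width: 0.0872
```

step_arm(
  steps=[
    [-1, 0, 0, 0, 0, 0, 0],
    [-1, 0, 0, 0, 0, 0, 0],
    [-1, 0, 0, 0, 0, 0, 0],
    [-1, 0, 0, 0, 0, 0, 0],
    [-1, 0, 0, 0, 0, 0, 0],
    [-1, 0, 0, 0, 0, 0, 0],
    [-1, 0, 0, 0, 0, 0, 0],
    [-1, 0, 0, 0, 0, 0, 0],
    [-1, 0, 0, 0, 0, 0, 0],
    [-1, 0, 0, 0, 0, 0, 0],
  ],
)

```text
time: 40.45
position: [0.5778, 0.0247, 0.3169]
tool_rot: [0.781, -0.625, 0.0, -0.0]
ft_force: [1.0, -0.3, 0.5]
grip_width: 0.0871
```

```bash
python3 - <<'E'
from h import *
togo((.64,.039,.25));snap('wrist','w25');snap('side','s25')
ringplane('w25',.6422,.039,.076,r=.021,dz=.004)
X,c=cloud('w25'); r=np.hypot(X[:,0]-.6422,X[:,1]-.0395)
for lo,hi in((.013,.020),(.0235,.0252),(.0275,.0292)):
    m=(r>lo)&(r<hi)&(X[:,2]>.03)&(X[:,2]<.085); print(lo,hi,m.sum(),np.percentile(X[m][:,2],[10,50,90]).round(4))
a=np.load('pics/s25.npz')['im'];b=np.load('pics/w25.npz')['im']
cv2.imwrite('pics/c25.png',np.hstack([cv2.resize(a[240:330,270:380,::-1],(400,400),interpolation=cv2.INTER_CUBIC),cv2.resize(b[:,:,::-1],(400,400))]))
E
```

```text
t 40.45 pos [0.5778 0.0247 0.3169] F [ 1.  -0.3  0.5] w 0.0871 yaw -77.38 z [ 1.e-04 -0.e+00 -1.e+00]
units to go [-0.015 -2.552  2.677]
w25 n 2415 slopes deg [-0.05  0.26] z 0.0761
0.013 0.02 2200 [0.0752 0.0761 0.077 ]
0.0235 0.0252 660 [0.0667 0.0676 0.0686]
0.0275 0.0292 720 [0.0538 0.0548 0.0556]
```

View pics/c25.png

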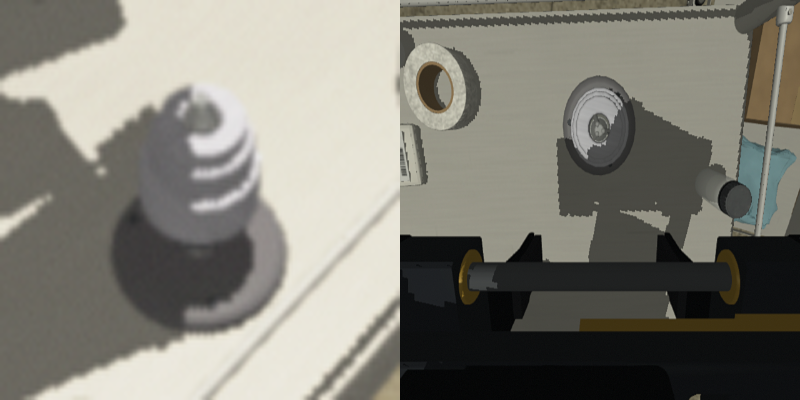

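```bash
python3 -c "
from h import *
print(robot.hand_in())"
```

```text
the job is handed in; nothing more can be done
None
```

All three rings are on the arbor in the order asked, tallest, middle, then shortest, and I handed the job in at about 40.5 s of the 72 s allowed. I got no verdict back.

- **Tallest ring and seat disc:** I pushed this ring down holding it by its sides. Contact showed with its underside between 37.4 and 37.9 mm, where the force began to climb from about 6 N to a steady 15–16 N. I let go with the underside at about 35.0 mm. That puts the seat disc roughly 2–3 mm in, clear of both the 1.2 mm minimum and the 4 mm limit. I worked this out from force and heights; I did not see the disc directly.
- **Middle and shortest rings:** I pushed each until it stopped moving while the force kept rising, to about 12 N and 10 N. The short ring stood close to the right rail, so the outer finger swept it about 16 mm inward as the jaws closed.
- **Last check:** With the gripper clear, the ring tops measured 54.8, 67.6 and 76.1 mm, and the short ring was level within 0.3°. The steps were 12.8 mm and 8.5 mm against true heights of 13 and 8 mm.
- **Disagreement:** The 0.5 mm excess on the short ring conflicts with the 75.9 mm top I measured while it was pressed down. I put this down to camera depth noise, but did not settle it with another picture.
- **Bystanders:** I touched none of them. The tape roll, gauze edge and vial right of the arbor looked in place in the last pictures. I did not check the vial on the left again.

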